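# Sort out the rocking balm tins and stack the steady ones

### The job

Four closed aluminium balm tins, two large and two small, stand on the white turntable around the cup; one of each size has a bulged bottom, so that it rocks when its lid is pressed at the rim. Stand the two that rock upright on the floor of the walnut tray, side by side, and leave the two steady ones stacked on the turntable, the large one underneath and the small one squarely on its lid. Leave the cup, the rake, the brush and the comb where they are.

Things in the scene. Friction and masses are not known exactly. Their poses are not given: they have to be found in the camera images.
- large_1 (a point): centre of an 84 mm cork inlay, level with the turntable's top and turning with it; z up. At the start a large tin stands here within 3 mm: a round aluminium screw-lid tin, 68 mm in diameter, 34 mm high, flat smooth lid (slippery under a fingertip), about 0.15 kg, lower edge bevelled over the last 6 mm. Which of the two large tins is here varies: they look alike and both stand level when left alone
- large_2 (a point): the same for the other large tin, opposite large_1. The steady large tin has a flat bottom 62 mm across. The bulged one rests on a flat crown 12 mm across in the middle of its bottom, the rest up to 4 mm higher: under 1 to 2 N near the rim of its lid it tips by about 9 degrees (the pressed rim sinks 3 to 5 mm) until it bottoms, and rocks back level when let go
- small_1 (a point): centre of a 68 mm cork inlay, level with the turntable's top and turning with it; z up. At the start a small tin stands here within 3 mm: like the large ones, but 58 mm in diameter, 27 mm high, about 0.10 kg. Which of the two small tins is here varies: they look alike and both stand level when left alone
- small_2 (a point): the same for the other small tin, opposite small_1. The steady small tin has a flat bottom 52 mm across; the bulged one rests on a flat crown 12 mm across, the rest up to 4 mm higher: under 1 to 2 N near the rim it tips by about 11 degrees (the pressed rim sinks 3 to 4 mm) until it bottoms, and rocks back level when let go
- turntable_centre (a point): centre of the top surface of the white turntable, z up: a round disc 330 mm in diameter, its top 30 mm above the table. The four tin places lie 105 mm from this centre, a quarter turn apart, large and small by turns. The disc turns freely about its vertical axis against a slight friction of 0.15 N m
- tray: fixed open walnut tray, outside 260 mm (its x) by 170 mm (its y) and 24 mm high, walls and floor 6 mm thick; origin at the centre of its underside, z up, so its inner floor is 6 mm above the origin
- cup: empty white ceramic cup, 60 mm in diameter at the rim and 62 mm high, standing within 6 mm of the turntable's centre; origin at the centre of its underside, z up. To be left there
- rake: steel grooming rake with a black handle, 180 mm long and 66 mm wide at its head, up to 20 mm high, lying on the dark tool mat along its x; origin underneath, about half-way along. To be left there
- brush: lavender plastic grooming brush, 170 mm long, 52 mm wide and 23 mm high, lying on the mat along its x; origin underneath, about half-way along. To be left there
- comb: walnut comb, 150 mm long, 37 mm wide and 7 mm high, lying on the mat along its x; origin underneath, in the middle. To be left there

How it is judged:
By the outcome, as a careful person would: the job done as asked, in the order asked, and still so for the second after the job is handed in, with the robot touching nothing.
It also fails if it takes over 69 s, if anything falls off the work surface, if the arm or the gripper's body presses on something with over 40 N, if the wrist force passes 120 N, or if a joint passes its speed limit or range.

### The arm

A 7-joint arm with a two-finger parallel gripper is mounted at the origin on the work surface. World frame = base frame: x ahead of the robot, y to its left, z up, the work surface at z = 0. Lengths are in m, angles in rad, forces in N, time in s.
With the tool pointing down it reaches from about 0.425 to 0.925 m from the base axis. Payload 6.8 kg.
Tool frame: the origin (TCP) lies on the front face of the gripper's body, between the roots of the fingers; the fingertips stand 73 mm ahead of it and the grasp point (between the pads) lies 54 mm ahead of it; z points along the fingers, y is the direction in which the jaws open and shut (so a half turn about z gives the same grasp; the last joint's range is limited). The gripper opens to 85 mm and grips with 20 to 120 N. Pads are 22 mm wide; open, the fingers measure 114 mm over their backs; the gripper's body (76 mm by 85 mm) begins 54 mm behind the grasp point. The pads swing forward as they close: fully open they stand 13 mm farther back than shut.
Start: joints at [1.2, 0.477, 0.022, 1.555, -0.011, 1.109, -0.083], TCP at [0.175, -0.652, 0.304] pointing down, gripper open.
Joint ranges: [-2.96, 2.96], [-0.34, 2.1], [-1.41, 1.46], [0.24, 2.44], [-1.37, 4.51], [0.17, 1.92], [-2.96, 2.96]. Speed limits (rad/s): [2.39, 2.39, 3.14, 3.14, 3.14, 3.14, 3.14].

### API

Orientations are given as a unit quaternion [w, x, y, z].
In Python, from station import get_obs, read_camera, hand_in, spot_in, cut_out, spot_point gives the robot as it stands. The module is installed in compiled form; this text tells all that it offers.
- The arm moves only by the tool move_arm, never from a script. Its arguments are lists of equal length, an entry for each row: "gripper": the opening, from 0 (shut) to 1 (fully open); "xyz": the shift along the tool's x, y, z in cm, a list of three; "twist": the turn about the tool's z in rad. A call has 1 to 5 rows; each row is the pose to reach, as a shift and turn from the pose commanded when the call began, along the tool's axes at that moment; what a row does not reach only later rows make up. A row lasts 1/12 s, in which the tool goes at most 41.7 mm and 7.16 degrees, less where a joint would pass 70% of its speed; a pose out of reach is approached as far as the arm can. A call with a gripper value outside its range is refused whole. The fingers move at their own pace and stop on an object; "squeeze" is the grip in N (left out, the last holds). Time passes only in rows, so rows that repeat a pose let the fingers close. It gives the time, the measured TCP pose, the force and the opening at its end, in the units of the state.
- get_obs(): the state, without advancing time (a new reading comes with each control period).
- read_camera(name): name is "scene" or "top" or "wrist"; returns a dict with "pixels" (480x640x3 uint8, red, green, blue), "fx", "fy", "cx", "cy" (pixels), "R" (3x3) and "t" (3): a world point X has camera coordinates R X + t. Camera axes: x right, y down, z forward; pixel columns grow to the right and rows downward; lengths in m; the calibration is good to about 2 mm. A picture is of the moment at which its call begins. There is no depth.
- hand_in(): hands the job in, once; it reports no verdict.
Trained networks look in the newest picture that a camera, given by its name, has taken for a name from the list of things; names that differ only in an ending like _2 or _b are one class to them, and where a whole thing is asked for, a point or a joint stands for the part that bears it (a point fixed in the world has none). Each returns a list of dicts, best first, with "p" (0 to 1); they miss things now and then, are a little off and sometimes report something else, mostly with a low value. They report only what shows in the picture. A call takes as long as a camera call.
- spot_in(query, camera): "centre" ([x, y, z] in m, in world coordinates, good to about 4 mm: the middle of the surface that is visible of it).
- cut_out(query, camera): "pixels" (480x640 bool, what is visible of it).
- spot_point(query, camera): "centre" ([x, y, z] in m, in world coordinates, good to about 4 mm: a listed point, or the origin of a listed thing).
The state is a dict: "t": time; "q": joint angles; "joint_vel": joint speeds; "joint_torque": joint torques, N m; "eef_pos": TCP position; "tool_rot": TCP orientation; "contact_force": force on the tool from outside, world axes, zero at the start; "torque": the same for the moment, N m; "gripper_width": opening from 0.0 (shut) to 1.0 (fully open).
Only numpy, scipy, OpenCV 4.12 (cv2) and the standard library are available. Lean on these libraries where they do the work, as an engineer would, in place of code of your own. Each camera call takes 0.05 s, during which the arm holds its last target.

## Working session

There is one attempt and no reset: what is moved stays moved. The work goes in short steps, Python scripts to look and compute and a tool call to move; the robot and the scene stay as the last step left them, time stands still between calls to the robot, and variables do not carry over. Pictures are saved under pics/ and viewed, and the job is handed in when it is done.

Besides the shell and the picture viewer there is one more tool, called after "Emit:" as name([rows], argument=value, ...), one row to a line, values as JSON. move_arm: Moves the arm, as the interface text tells. Its arguments: {"type":"object","properties":{"gripper":{"type":"array","items":{"type":"number"}},"xyz":{"type":"array","items":{"type":"array","items":{"type":"number"}}},"twist":{"type":"array","items":{"type":"number"}},"squeeze":{"type":"number"}},"required":["gripper","xyz","twist"]}

I'll start by looking at the scene from the fixed cameras.

```bash
mkdir -p pics; cat > h.py <<'E'
import numpy as np, cv2
from station import *
def save(c,name):
    im=read_camera(c); cv2.imwrite('pics/'+name,im['pixels'][:,:,::-1]); return im
def show(q,cam,n=4,f=spot_point):
    for d in f(q,cam)[:n]: print(f.__name__,q,cam,round(d['p'],2),np.round(d['centre'],4))
E
python3 - <<'E'
from h import *
np.set_printoptions(precision=4,suppress=True)
for c in ['scene','top','wrist']:
    im=save(c,c+'0.png'); print(c,im['fx'],im['cx'],im['cy'],'campos',-im['R'].T@im['t'])
    print(im['R'])
for c in ['scene','top']:
    show('large_1',c);show('small_1',c);show('turntable_centre',c);show('tray',c);show('cup',c)
o=get_obs(); print({k:np.round(v,4) for k,v in o.items()})
E
```

```text
scene 616.5595535776409 319.48877882764594 233.6064856011261 campos [ 1.5558 -0.6325  0.7658]
[[ 0.5331  0.846  -0.0061]
 [ 0.4503 -0.2899 -0.8445]
 [-0.7162  0.4475 -0.5355]]
top 513.6926138018903 321.32251479491384 240.16995267011373 campos [ 0.3842 -0.0004  1.0852]
[[ 0.0009 -1.     -0.0063]
 [-0.9862  0.0002 -0.1654]
 [ 0.1654  0.0064 -0.9862]]
wrist 393.3668465275898 315.71179057300463 241.25735399680656 campos [ 0.2484 -0.6325  0.3733]
[[ 0.2603 -0.9655 -0.0021]
 [-0.9212 -0.249   0.2991]
 [-0.2893 -0.0759 -0.9542]]
call large_1 scene 0.87 [0.6278 0.0528 0.0299]
call large_1 scene 0.6 [ 0.519  -0.1269  0.0269]
call small_1 scene 0.85 [ 0.6673 -0.0885  0.032 ]
call small_1 scene 0.69 [0.4895 0.0173 0.0267]
call small_1 scene 0.47 [ 0.4721 -0.2904  0.0041]
call turntable_centre scene 0.64 [ 0.5733 -0.0341  0.029 ]
call tray scene 0.71 [0.4921 0.352  0.002 ]
call cup scene 0.9 [ 0.58   -0.0308  0.0284]
call cup scene 0.72 [ 0.5223 -0.1254  0.0297]
call large_1 top 0.88 [0.6307 0.0593 0.0262]
call large_1 top 0.59 [ 0.527  -0.1227  0.0285]
call small_1 top 0.77 [ 0.6696 -0.0836  0.0308]
call small_1 top 0.56 [0.4877 0.0164 0.0303]
call turntable_centre top 0.7 [ 0.5729 -0.0329  0.029 ]
call tray top 0.82 [ 0.4925  0.3483 -0.0024]
call cup top 0.96 [ 0.581  -0.0317  0.0297]
{'t': np.float64(0.65), 'q': array([ 1.1999,  0.477 ,  0.0224,  1.5554, -0.0115,  1.1093, -0.0831]), 'joint_vel': array([ 0.0011, -0.0001, -0.0011, -0.0003, -0.0002,  0.001 , -0.    ]), 'joint_torque': array([ -0.0008, -59.6085,   1.6054, -28.1462,   0.0124,   0.0016,
        -0.    ]), 'eef_pos': array([ 0.1754, -0.6518,  0.3039]), 'tool_rot': array([0.    , 0.9914, 0.131 , 0.    ]), 'contact_force': array([ 0.4243, -0.7782,  0.1595]), 'torque': array([-0.0256, -0.0182, -0.0166]), 'gripper_width': np.float64(1.0015)}
```

View pics.

View pics/scene0.png

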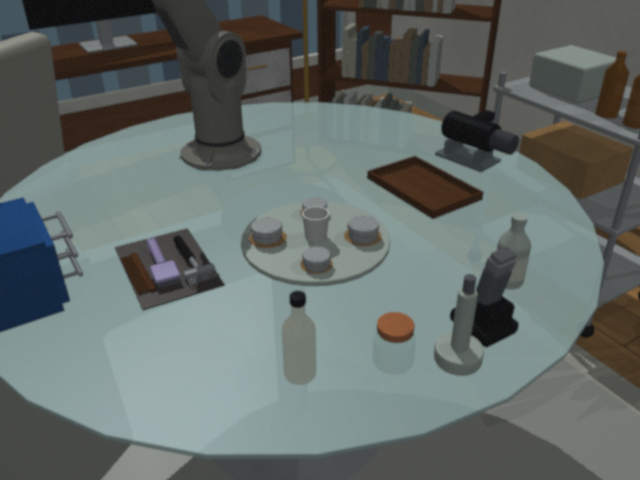

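View pics/top0.png

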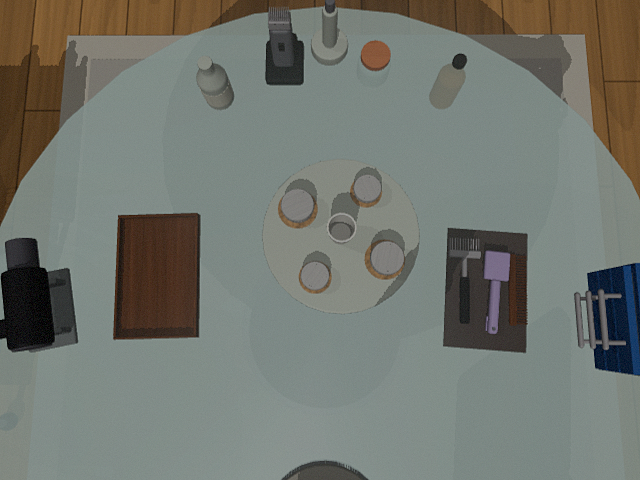

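View pics/wrist0.png

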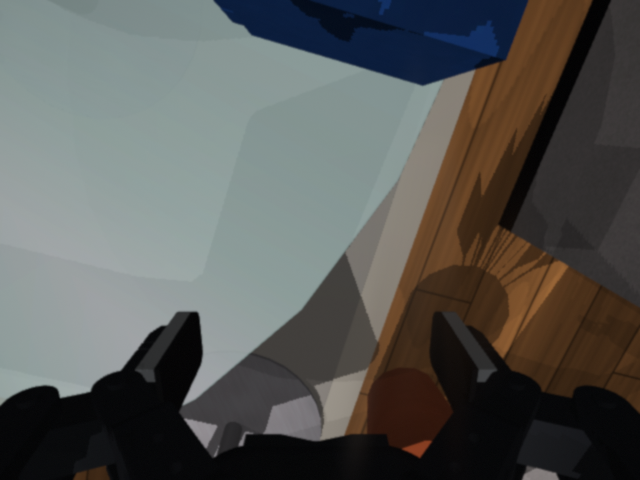

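Top view: large tins at about (298,205) and (387,258), small ones at (368,188) and (315,277), cup at (341,229), and the empty tray at (157,275) with its long side along world x. I'll measure the lids in both views.

```bash
python3 - <<'E'
from h import *
for q in ['large_1','small_1','cup','tray']:
  for c in ['top','scene']:
    for d in cut_out(q,c)[:4]:
        m=d['pixels']; ys,xs=np.nonzero(m); print(q,c,round(d['p'],2),m.sum(),xs.min(),xs.max(),ys.min(),ys.max(),round(xs.mean(),1),round(ys.mean(),1))
for q in ['large_1','small_1']:
    for c in ['top','scene']: show(q,c,4,spot_in)
a=cv2.imread('pics/top0.png')[150:320,255:425]; cv2.imwrite('pics/top0c.png',cv2.resize(a,(600,600),interpolation=cv2.INTER_CUBIC))
a=cv2.imread('pics/scene0.png')[185:285,235:395]; cv2.imwrite('pics/scene0c.png',cv2.resize(a,(800,500),interpolation=cv2.INTER_CUBIC))
E
```

```text
large_1 top 0.75 15106 262 419 159 313 340.2 237.3
large_1 scene 0.71 7067 241 389 201 285 315.2 247.7
small_1 top 0.94 15356 262 419 159 314 340.2 237.2
small_1 scene 0.6 7216 239 389 201 286 314.8 247.8
cup top 0.78 770 326 356 212 244 341.0 227.7
cup scene 0.84 830 302 329 206 242 315.7 223.1
tray top 0.97 10437 113 200 213 339 157.2 276.3
tray scene 0.65 4050 367 482 156 218 424.8 186.2
tray scene 0.32 7149 241 389 202 286 314.4 247.7
call large_1 top 0.56 [ 0.5674 -0.0339  0.0261]
call large_1 scene 0.83 [ 0.614  -0.0572  0.0306]
call small_1 top 0.87 [ 0.569  -0.0347  0.0317]
call small_1 scene 0.9 [ 0.6177 -0.0531  0.0298]
call small_1 scene 0.53 [ 0.5351 -0.292   0.0205]
```

```bash
python3 - <<'E'
import numpy as np
o=[0,0.9914,0.131,0]
from scipy.spatial.transform import Rotation as R
print(R.from_quat([.9914,.131,0,0]).as_matrix().round(3))
E
```

```text
[[ 0.966  0.26   0.   ]
 [ 0.26  -0.966  0.   ]
 [ 0.     0.    -1.   ]]
```

View pics/top0c.png

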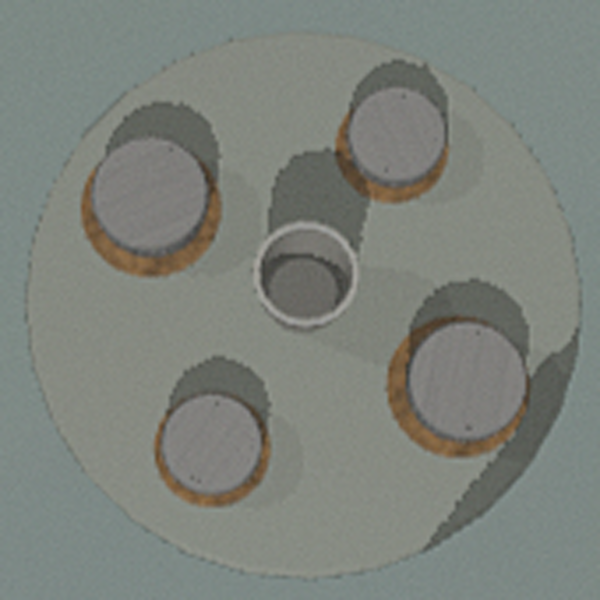

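View pics/scene0c.png

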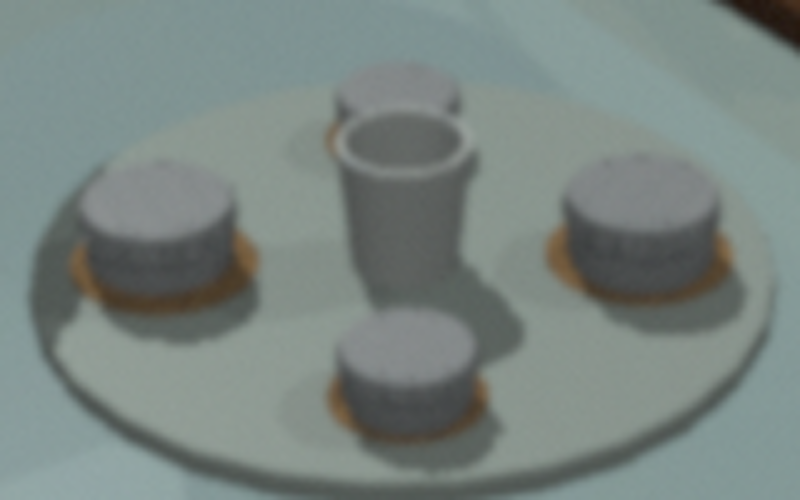

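The crops give clear lid ellipses. In the top crop they sit at about (151,194), (468,380), (397,134) and (212,443). In the scene crop the same tins are at (642,195), (158,200), (407,345) and (398,92). Next I triangulate them.

```bash
cat >> h.py <<'E'
def P(im): return np.diag([1,1,1.])@np.array([[im['fx'],0,im['cx']],[0,im['fy'],im['cy']],[0,0,1]])@np.c_[im['R'],im['t']]
def tri(ima,pa,imb,pb):
    X=cv2.triangulatePoints(P(ima),P(imb),np.array(pa,float).reshape(2,1),np.array(pb,float).reshape(2,1)); return (X[:3]/X[3]).ravel()
def onz(im,p,z):
    d=im['R'].T@np.array([(p[0]-im['cx'])/im['fx'],(p[1]-im['cy'])/im['fy'],1]); c=-im['R'].T@im['t']; return c+d*(z-c[2])/d[2]
def toolshift(X):
    "shift (cm) in tool axes from TCP to world X"
    from scipy.spatial.transform import Rotation as Ro
    o=get_obs(); q=o['tool_rot']; return Ro.from_quat(np.r_[q[1:],q[0]]).inv().apply(np.array(X)-o['eef_pos'])*100
E
python3 - <<'E'
from h import *
np.set_printoptions(precision=4,suppress=True)
t=read_camera('top'); s=read_camera('scene')
T=dict(LA=(151,194),LB=(468,380),SA=(397,134),SB=(212,443)); S=dict(LA=(642,195),LB=(158,200),SA=(407,345),SB=(398,92))
k=600/170
pts={}
for n in T:
    a=[(T[n][0]+.5)/k-.5+255,(T[n][1]+.5)/k-.5+150]; b=[(S[n][0]+.5)/5-.5+235,(S[n][1]+.5)/5-.5+185]
    z=.064 if n[0]=='L' else .057
    print(n,tri(t,a,s,b),'top@z',onz(t,a,z),'scene@z',onz(s,b,z)); pts[n]=(onz(t,a,z)+onz(s,b,z))/2
print({n:p.round(4) for n,p in pts.items()})
print('centre',(pts['LA']+pts['LB'])/2,(pts['SA']+pts['SB'])/2)
for n in pts: v=pts[n]-(pts['LA']+pts['LB']+pts['SA']+pts['SB'])/4; print(n,np.hypot(*v[:2]),np.degrees(np.arctan2(v[1],v[0])))
# disc
m=cut_out('small_1','top')[0]['pixels'].astype(np.uint8)
c,_=cv2.findContours(m,cv2.RETR_EXTERNAL,cv2.CHAIN_APPROX_NONE); e=cv2.fitEllipse(max(c,key=len)); print(e, onz(t,e[0],.03))
m=cut_out('tray','top')[0]['pixels'].astype(np.uint8)
c,_=cv2.findContours(m,cv2.RETR_EXTERNAL,cv2.CHAIN_APPROX_NONE); r=cv2.minAreaRect(max(c,key=len)); print(r,[onz(t,p,.024) for p in cv2.boxPoints(r)], onz(t,r[0],.024))
m=cut_out('tray','scene')[0]['pixels'].astype(np.uint8)
c,_=cv2.findContours(m,cv2.RETR_EXTERNAL,cv2.CHAIN_APPROX_NONE); print(cv2.approxPolyDP(max(c,key=len),6,True).reshape(-1,2))
for p in cv2.approxPolyDP(max(c,key=len),6,True).reshape(-1,2): print(onz(s,p,.024))
E
```

```text
LA [0.6305 0.0566 0.0615] top@z [0.629 0.055 0.064] scene@z [0.6342 0.0553 0.064 ]
LB [ 0.5215 -0.1245  0.0631] top@z [ 0.5206 -0.1259  0.064 ] scene@z [ 0.5235 -0.1242  0.064 ]
SA [ 0.6674 -0.0872  0.0563] top@z [ 0.6666 -0.0882  0.057 ] scene@z [ 0.6686 -0.087   0.057 ]
SB [0.4862 0.0207 0.0556] top@z [0.4854 0.0194 0.057 ] scene@z [0.4887 0.0203 0.057 ]
{'LA': array([0.6316, 0.0551, 0.064 ]), 'LB': array([ 0.5221, -0.1251,  0.064 ]), 'SA': array([ 0.6676, -0.0876,  0.057 ]), 'SB': array([0.487 , 0.0199, 0.057 ])}
centre [ 0.5768 -0.035   0.064 ] [ 0.5773 -0.0339  0.057 ]
LA 0.1048415884897839 58.66372270391354
LB 0.10603217444954102 -121.25318099043155
SA 0.10497981448538705 -30.43084016085337
SB 0.10512152900196899 148.91904237010343
((340.47967529296875, 236.12782287597656), (153.55206298828125, 156.6033172607422), 98.30599212646484) [ 0.5697 -0.0335  0.03  ]Traceback (most recent call last):
  File "<stdin>", line 17, in <module>
IndexError: list index out of range
```

Two-view heights (62, 63, 56 and 56 mm) agree with the text, and the lids are located to 2–3 mm. Next I close the gripper and go to the large tin LB at (0.522,-0.125) to test its rim.

Emit:
move_arm([
  [45.3, -40, 11],
  [45.3, -40, 11],
  [45.3, -40, 11],
  [45.3, -40, 11],
  [45.3, -40, 11],
], gripper=[0, 0, 0, 0, 0], twist=[0.263, 0.263, 0.263, 0.263, 0.263])

```text
t: 1.87
eef_pos: [0.2893, -0.4792, 0.2665]
tool_rot: [0.0, 1.0, -0.0, 0.0]
contact_force: [1.3, -0.7, 0.7]
gripper_width: 0.296
```

Emit:
move_arm([
  [21.9, -33.1, 9],
  [21.9, -33.1, 9],
  [21.9, -33.1, 9],
  [21.9, -33.1, 9],
  [21.9, -33.1, 9],
], gripper=[0, 0, 0, 0, 0], twist=[0, 0, 0, 0, 0])

```text
t: 2.28
eef_pos: [0.4014, -0.3099, 0.2205]
tool_rot: [0.0, 1.0, -0.0, 0.0]
contact_force: [0.2, -0.2, 0.2]
gripper_width: -0.002
```

```bash
python3 - <<'E'
from h import *
print(toolshift([.508,-.148,.150]))
im=save('wrist','w1.png')
E
```

```text
[ 10.64106065 -16.19864953   7.05426705]
```

View pics/w1.png

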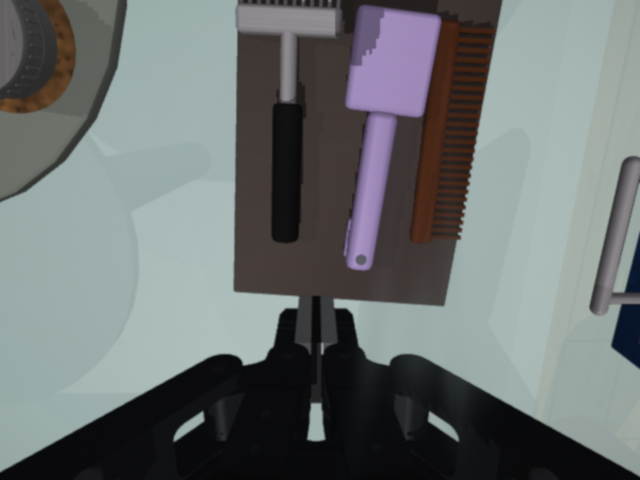

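The mat tools lie undisturbed under the fingers, and LB's edge shows at the left, around (20,50). I go on to the rim with the fingertips about 13 mm above the lid.

Emit:
move_arm([
  [10.6, -16.2, 5.5],
  [10.6, -16.2, 5.5],
  [10.6, -16.2, 5.5],
  [10.6, -16.2, 5.5],
  [10.6, -16.2, 6.5],
], gripper=[0, 0, 0, 0, 0], twist=[0, 0, 0, 0, 0])

```text
t: 2.75
eef_pos: [0.5092, -0.1473, 0.1565]
tool_rot: [0.0, 1.0, 0.001, 0.002]
contact_force: [1.2, -0.0, -0.1]
gripper_width: -0.0
```

```bash
python3 - <<'E'
from h import *
print(toolshift([.508,-.148,.137]))
im=save('wrist','w2.png')
E
```

```text
[-0.12807658  0.07443155  1.95038298]
```

View pics/w2.png

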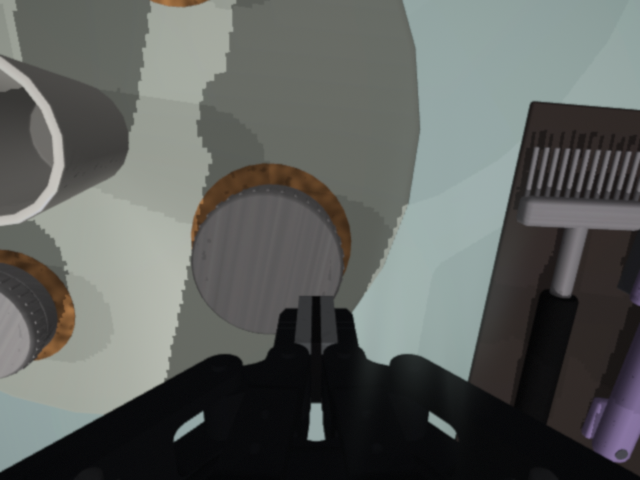

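Lid centre at about (268,259) in the wrist view, with the fingertips over its rear-right rim, as wanted. I descend to just above the lid, then press in small steps.

Emit:
move_arm([
  [0, 0, 0.9],
  [0, 0, 1.6],
  [0, 0, 1.6],
  [0, 0, 1.6],
], gripper=[0, 0, 0, 0], twist=[0, 0, 0, 0])

```text
t: 3.13
eef_pos: [0.5057, -0.1513, 0.1393]
tool_rot: [0.0, 1.0, -0.002, -0.001]
contact_force: [-0.4, 0.1, -0.3]
gripper_width: 0.003
```

```bash
python3 - <<'E'
from h import *
im=read_camera('wrist'); o=get_obs(); print(o['eef_pos'],o['contact_force'])
p=cv2.imread('pics/w2.png')
E
```

```text
[ 0.50605668 -0.15126617  0.13975808] [-0.14858229  0.45692117  0.19909652]
```

Emit:
move_arm([
  [0, 0, 0.2],
  [0, 0, 0.2],
  [0, 0, 0.2],
], gripper=[0, 0, 0], twist=[0, 0, 0])

```text
t: 3.43
eef_pos: [0.5066, -0.1501, 0.1379]
tool_rot: [0.0, 1.0, -0.001, 0.0]
contact_force: [0.2, -0.4, -0.7]
gripper_width: 0.006
```

Emit:
move_arm([
  [0.2, -0.3, 0.1],
  [0.2, -0.3, 0.2],
  [0.2, -0.3, 0.2],
], gripper=[0, 0, 0], twist=[0, 0, 0])

```text
t: 3.68
eef_pos: [0.509, -0.1468, 0.1358]
tool_rot: [0.0, 1.0, -0.0, 0.0]
contact_force: [-0.6, -1.5, 2.3]
gripper_width: -0.002
```

Emit:
move_arm([
  [0, 0, 0.1],
  [0, 0, 0.1],
  [0, 0, 0.1],
], gripper=[0, 0, 0], twist=[0, 0, 0])

```text
t: 3.93
eef_pos: [0.5088, -0.1475, 0.1351]
tool_rot: [0.001, 1.0, -0.001, 0.0]
contact_force: [-1.6, -2.4, 6.9]
gripper_width: -0.007
```

Force builds to 7 N within about 1 mm, which suggests a steady tin. I check the picture for any tilt before deciding.

```bash
python3 - <<'E'
from h import *
im=save('wrist','w3.png'); save('scene','s3.png')
o=get_obs(); print(o['eef_pos'],o['contact_force'])
a=cv2.imread('pics/scene0.png')[205:260,240:300]; b=cv2.imread('pics/s3.png')[205:260,240:300]
cv2.imwrite('pics/cmp3.png',np.hstack([cv2.resize(x,None,fx=6.5,fy=6.5,interpolation=cv2.INTER_CUBIC) for x in (a,b)]))
E
```

```text
[ 0.50886156 -0.1475705   0.13513444] [-1.07932164 -3.6135251   7.46989944]
```

View pics/cmp3.png

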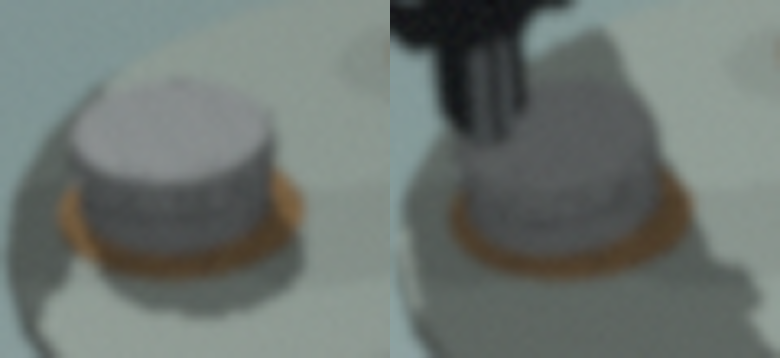

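View pics/w3.png

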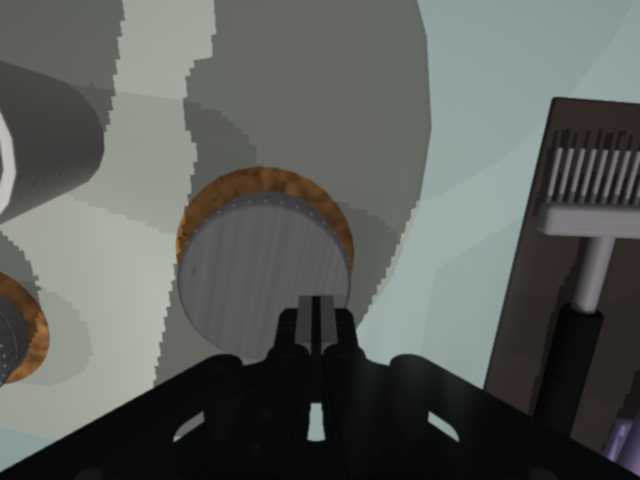

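The picture is ambiguous because the gripper's shadow covers the tin. I lift off 12 mm and compare under the same shadow.

Emit:
move_arm([
  [0, 0, -1.2],
  [0, 0, -1.2],
  [0, 0, -1.2],
  [0, 0, -1.2],
], gripper=[0, 0, 0, 0], twist=[0, 0, 0, 0])

```text
t: 4.37
eef_pos: [0.5086, -0.1463, 0.1462]
tool_rot: [-0.0, 1.0, 0.0, -0.0]
contact_force: [0.0, -0.1, -1.5]
gripper_width: 0.004
```

```bash
python3 - <<'E'
from h import *
im=save('wrist','w4.png'); save('scene','s4.png')
o=get_obs(); print(o['eef_pos'],o['contact_force'])
a=cv2.imread('pics/s3.png')[205:260,240:300]; b=cv2.imread('pics/s4.png')[205:260,240:300]
g=lambda x: cv2.convertScaleAbs(cv2.resize(x,None,fx=6.5,fy=6.5,interpolation=cv2.INTER_CUBIC),alpha=1.8,beta=-40)
cv2.imwrite('pics/cmp4.png',np.hstack([g(x) for x in (a,b)]))
E
```

```text
[ 0.50837887 -0.14629957  0.14597402] [0.04953388 0.4978705  0.10807779]
```

View pics/cmp4.png

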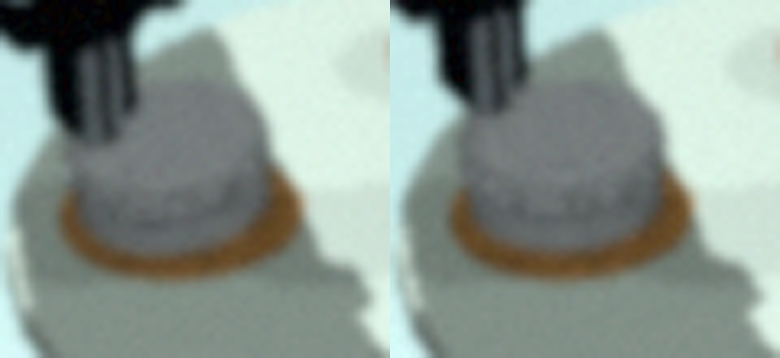

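View pics/w4.png

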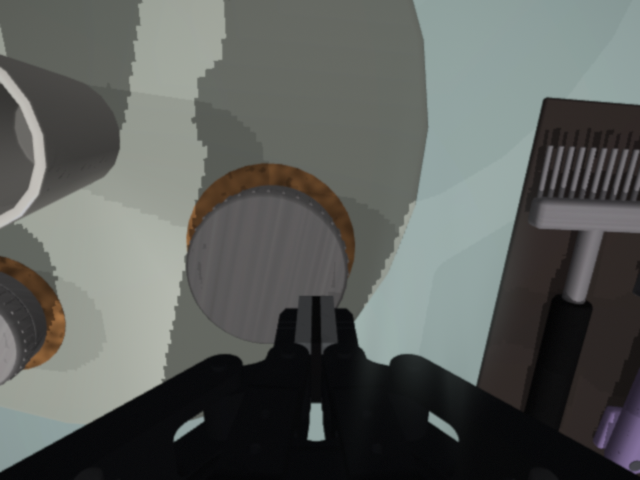

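The knurl line seems to slope more while pressed (left) than released (right). I overlay the predicted level and tilted lid circles on the pressed wrist picture to settle it.

```bash
cat > ov.py <<'E'
from h import *
from scipy.spatial.transform import Rotation as Ro
# calibration of wrist cam at pics: reconstruct from TCP pose (tool pointing down aligned with world)
im=read_camera('wrist'); o=get_obs(); tcp=o['eef_pos'].copy()
def camat(tcp2):
    j=dict(im); j['t']=im['t']-im['R']@(np.array(tcp2)-tcp); return j
def proj(j,X): x=P(j)@np.c_[X,np.ones(len(X))].T; return (x[:2]/x[2]).T
def circ(c,R,ax=None,ang=0,piv=None):
    a=np.linspace(0,2*np.pi,120); X=np.c_[R*np.cos(a),R*np.sin(a),0*a]+c
    if ang: X=Ro.from_rotvec(np.array(ax)*ang).apply(X-piv)+piv
    return X
E
python3 - <<'E'
from ov import *
w4=cv2.imread('pics/w4.png'); w3=cv2.imread('pics/w3.png')
j4=camat([.5084,-.1463,.1460]); j3=camat([.50886,-.14757,.13513])
# fit centre in w4: left 187 right 348 bottom ~343
from scipy.optimize import least_squares
def f(c):
    p=proj(j4,circ([c[0],c[1],.064],.034)); return [p[:,0].min()-187,p[:,0].max()-348,p[:,1].max()-343]
c=least_squares(f,[.522,-.125]); print(c.x,c.fun)
C=np.r_[c.x,.064]
def draw(img,X,j,col):
    cv2.polylines(img,[ (proj(j,X)*16*1).astype(int)],True,col,1,cv2.LINE_AA,4)
draw(w4,circ(C,.034),j4,(0,255,0))
d=np.array([.5088,-.1475])-C[:2]; d/=np.hypot(*d); ax=[-d[1],d[0],0]; piv=np.r_[C[:2]+d*.006,.03]
draw(w3,circ(C,.034),j3,(0,255,0)); draw(w3,circ(C,.034,ax,np.radians(9),piv),j3,(0,0,255))
X=circ(C,.034,ax,np.radians(9),piv); print('z range',X[:,2].min(),X[:,2].max())
cr=lambda i:cv2.resize(i[150:380,150:380],(400,400),interpolation=cv2.INTER_CUBIC)
cv2.imwrite('pics/ov.png',np.hstack([cr(w4),cr(w3)]))
E
```

```text
[ 0.52308537 -0.1270374 ] [-1.46583787  1.47021398  0.2232968 ]
z range 0.05920187458422681 0.06983846419636713
```

View pics/ov.png

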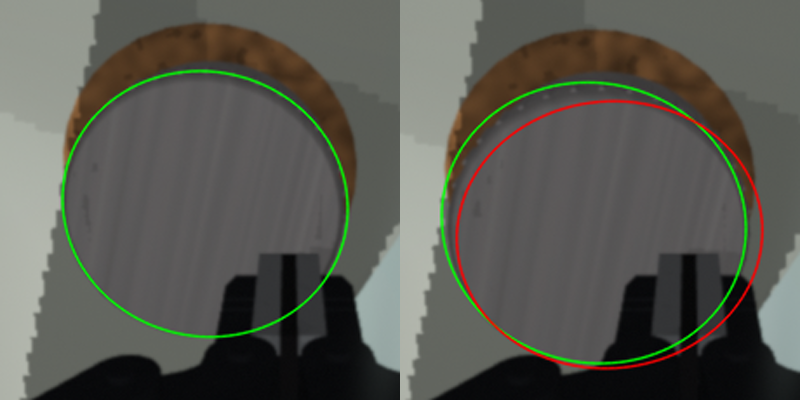

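```bash
python3 - <<'E'
from ov import *
w4=cv2.imread('pics/w4.png'); w3=cv2.imread('pics/w3.png')
j4=camat([.5084,-.1463,.1460]); j3=camat([.50886,-.14757,.13513])
C=np.array([.5231,-.127,.064])
def H(X): 
    a=proj(j4,X).astype(np.float32); return a
sq=C+np.array([[-.04,-.04,0],[.05,-.04,0],[.05,.04,0],[-.04,.04,0]])
# rectify each to top-down plane at z=.064, 8 px/mm
def rect(img,j,z=.064):
    s=sq.copy(); s[:,2]=z
    dst=np.float32([[0,0],[0,450],[400,450],[400,0]])[:, :]
    return cv2.warpPerspective(img,cv2.getPerspectiveTransform(proj(j,s).astype(np.float32),dst),(400,450))
a=rect(w4,j4);b=rect(w3,j3)
cv2.imwrite('pics/rect.png',np.hstack([cv2.convertScaleAbs(x,alpha=1.8,beta=-50) for x in (a,b)]))
a=rect(w4,j4,.03);b=rect(w3,j3,.03)
cv2.imwrite('pics/rect2.png',np.hstack([cv2.convertScaleAbs(x,alpha=1.8,beta=-50) for x in (a,b)]))
E
```

```text
(no output)
```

View pics/rect.png

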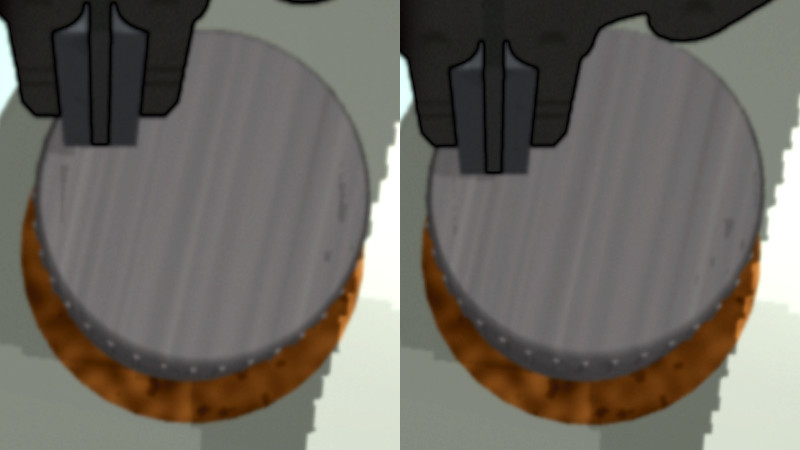

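View pics/rect2.png

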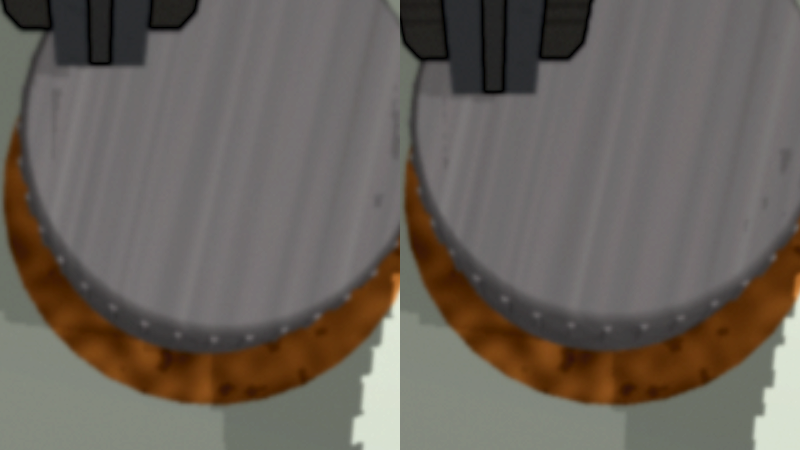

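The cork aligns between the rectified views, so the turntable has not moved, but the lid edge shifted by about 8 px (1.6 mm) with more side wall showing. I fit the full lid pose to the edges in both pictures.

```bash
cat >> ov.py <<'E'
from scipy.optimize import least_squares
def edges(img,j,C,R,rng,lo=-16,hi=14,thr=None):
    g=cv2.GaussianBlur(cv2.cvtColor(img,cv2.COLOR_BGR2LAB).astype(np.float32),(0,0),1.0)
    pts=[];
    for a in rng:
        u=np.array([np.cos(a),np.sin(a),0]); rs=np.arange(R-.006,R+.005,.0001)
        px=proj(j,C+rs[:,None]*u).astype(np.float32)
        prof=cv2.remap(g,px[None,:,0],px[None,:,1],cv2.INTER_LINEAR)[0]
        d=np.linalg.norm(prof[8:]-prof[:-8],axis=1)
        dl=prof[8:,0]-prof[:-8,0]
        th=0.5*d.max(); 
        k=np.nonzero(d>=min(th,12))[0]
        # local max after first crossing
        i=k[0]
        while i+1<len(d) and d[i+1]>=d[i]: i+=1
        pts.append(np.r_[px[i+4],a,rs[i+4]])
    return np.array(pts)
def fitlid(pts,j,C,R,tilt=True):
    def model(p):
        n=np.array([p[3],p[4],0]) if tilt else np.zeros(3)
        X=circ([0,0,0],R); X=Ro.from_rotvec(n).apply(X)+C+np.r_[p[:3]]
        q=proj(j,X)
        d=np.linalg.norm(pts[:,None,:2]-q[None],axis=2); 
        # distance to polyline w/ sign
        A=q; B=np.roll(q,-1,0); out=[]
        for x in pts[:,:2]:
            t=np.clip(((x-A)*(B-A)).sum(1)/((B-A)**2).sum(1),0,1); out.append(np.linalg.norm(A+t[:,None]*(B-A)-x,axis=1).min())
        return np.array(out)
    r=least_squares(model,np.zeros(5 if tilt else 3),loss='soft_l1',x_scale=[.001]*3+([.02]*2 if tilt else []))
    return r.x,np.sqrt(np.mean(r.fun**2)),np.median(r.fun)
E
python3 - <<'E'
from ov import *
w4=cv2.imread('pics/w4.png'); w3=cv2.imread('pics/w3.png')
j4=camat([.5084,-.1463,.1460]); j3=camat([.50886,-.14757,.13513])
C=np.array([.5231,-.127,.064]); d=np.degrees
rng=np.radians(np.arange(-85,160,4))
vis=[]
for im_,j in ((w4,j4),(w3,j3)):
    pts=edges(im_,j,C,.034,rng)
    for t in (False,True):
        x,e,m=fitlid(pts,j,C,.034,t); print((x[:3]*1000).round(2),d(x[3:]).round(2),'rms',e.round(2),m.round(2))
    v=im_.copy()
    v=cv2.resize(v[150:380,150:380],(400,400),interpolation=cv2.INTER_CUBIC)
    for p in pts: cv2.circle(v,tuple(((p[:2]-150+.5)*400/230-.5).round().astype(int)),1,(0,255,0),-1)
    vis.append(v)
cv2.imwrite('pics/edg.png',np.hstack(vis))
E
```

```text
ov.py:38: RuntimeWarning: invalid value encountered in divide
  t=np.clip(((x-A)*(B-A)).sum(1)/((B-A)**2).sum(1),0,1); out.append(np.linalg.norm(A+t[:,None]*(B-A)-x,axis=1).min())
Traceback (most recent call last):
  File "ov.py", line 40, in fitlid
    r=least_squares(model,np.zeros(5 if tilt else 3),loss='soft_l1',x_scale=[.001]*3+([.02]*2 if tilt else []))
ValueError: Residuals are not finite in the initial point.
```

```bash
sed -i 's/a=np.linspace(0,2\*np.pi,120)/a=np.linspace(0,2*np.pi,120,endpoint=False)/' ov.py
cat > f1.py <<'E'
from ov import *
w4=cv2.imread('pics/w4.png'); w3=cv2.imread('pics/w3.png')
j4=camat([.5084,-.1463,.1460]); j3=camat([.50886,-.14757,.13513])
C=np.array([.5231,-.127,.064]); d=np.degrees
rng=np.radians(np.arange(-85,160,4))
vis=[]
for im_,j in ((w4,j4),(w3,j3)):
    pts=edges(im_,j,C,.034,rng)
    for t in (False,True):
        x,e,m=fitlid(pts,j,C,.034,t); print((x[:3]*1000).round(2),d(x[3:]).round(2),'rms',e.round(2),m.round(2))
    v=im_.copy()
    v=cv2.resize(v[150:380,150:380],(400,400),interpolation=cv2.INTER_CUBIC)
    for p in pts: cv2.circle(v,tuple(((p[:2]-150+.5)*400/230-.5).round().astype(int)),1,(0,255,0),-1)
    vis.append(v)
cv2.imwrite('pics/edg.png',np.hstack(vis))
E
python3 f1.py
```

```text
[-2.78  1.5  -3.97] [] rms 0.82 0.26
[-3.06  1.61 -5.34] [2.2  0.25] rms 0.79 0.21
[-3.61 -0.51 -1.78] [] rms 2.13 0.7
[-3.78 -0.39 -3.34] [ 3.75 -2.1 ] rms 2.11 0.37
```

View pics/edg.png

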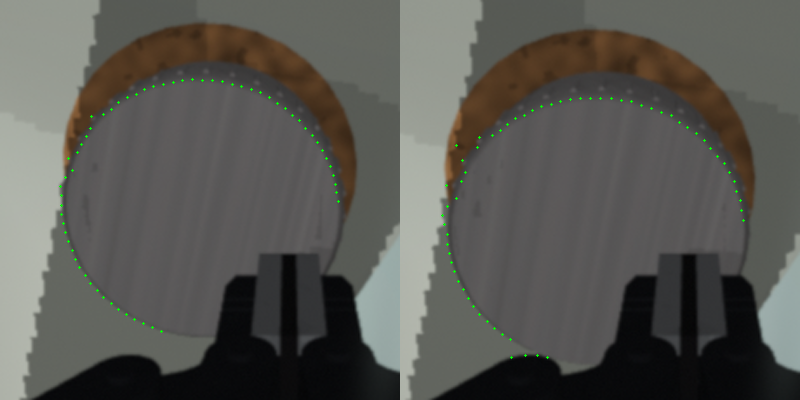

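The evidence leans towards LB rocking: the tip sank below the 64 mm lid level, the force pointed outward, the lid shifted 2 mm and showed more side wall. To be sure, I test the other large tin LA the same way, passing above the cup.

Emit:
move_arm([
  [0, 0, -4.2],
  [13.7, -22.4, -5],
  [13.7, -22.4, -5],
  [13.7, -22.4, -5],
  [13.7, -22.4, -5],
], gripper=[0, 0, 0, 0, 0], twist=[0, 0, 0, 0, 0])

```text
t: 5.08
eef_pos: [0.5964, -0.003, 0.1938]
tool_rot: [0.0, 1.0, -0.001, 0.0]
contact_force: [0.3, -0.3, -0.1]
gripper_width: -0.003
```

```bash
python3 - <<'E'
from h import *
o=get_obs(); print(o['eef_pos'],toolshift([.6456,.078,.138]))
E
```

```text
[ 0.59639095 -0.00302277  0.19381593] [ 4.90843614 -8.10828294  5.58385062]
```

Emit:
move_arm([
  [4.9, -8.1, 0],
  [4.9, -8.1, 2],
  [4.9, -8.1, 4.4],
  [4.9, -8.1, 4.4],
  [4.9, -8.1, 4.4],
], gripper=[0, 0, 0, 0, 0], twist=[0, 0, 0, 0, 0])

```text
t: 5.5
eef_pos: [0.6435, 0.0775, 0.1473]
tool_rot: [0.0, 1.0, 0.001, -0.002]
contact_force: [-0.4, -0.5, -0.2]
gripper_width: 0.0
```

```bash
python3 - <<'E'
from h import *
save('wrist','w5.png'); o=get_obs(); print(o['eef_pos'],toolshift([.6456,.078,.138]))
E
```

```text
[0.64413779 0.07587293 0.14878514] [ 0.14815742 -0.21393677  1.07800599]
```

View pics/w5.png

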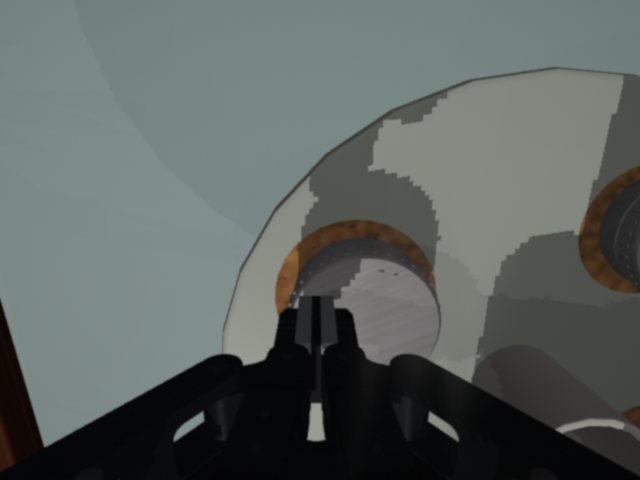

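The fingertips are over the left rim of LA's lid, whose centre is at about (370,310). I press in steps with the same depths as before.

Emit:
move_arm([
  [0, 0, 0.6],
  [0, 0, 1.0],
  [0, 0, 1.0],
  [0, 0, 1.0],
], gripper=[0, 0, 0, 0], twist=[0, 0, 0, 0])

```text
t: 5.88
eef_pos: [0.6446, 0.0755, 0.1399]
tool_rot: [0.0, 1.0, -0.001, 0.0]
contact_force: [-0.1, -0.2, -0.7]
gripper_width: -0.0
```

Emit:
move_arm([
  [0, 0, 0.1],
  [0, 0, 0.1],
  [0, 0, 0.1],
], gripper=[0, 0, 0], twist=[0, 0, 0])

```text
t: 6.13
eef_pos: [0.6447, 0.0765, 0.1388]
tool_rot: [-0.0, 1.0, -0.0, 0.0]
contact_force: [-0.1, 0.2, 0.5]
gripper_width: 0.0
```

Emit:
move_arm([
  [0, 0, 0.1],
  [0, 0, 0.1],
  [0, 0, 0.1],
], gripper=[0, 0, 0], twist=[0, 0, 0])

```text
t: 6.38
eef_pos: [0.6446, 0.0766, 0.1374]
tool_rot: [0.0, 1.0, -0.0, -0.0]
contact_force: [-0.5, -0.1, -0.3]
gripper_width: 0.003
```

Emit:
move_arm([
  [0, 0, 0.05],
  [0, 0, 0.05],
  [0, 0, 0.05],
], gripper=[0, 0, 0], twist=[0, 0, 0])

```text
t: 6.63
eef_pos: [0.6446, 0.0766, 0.1369]
tool_rot: [0.0, 1.0, -0.0, -0.0]
contact_force: [0.1, 0.0, 0.3]
gripper_width: -0.005
```

Emit:
move_arm([
  [0, 0, 0.05],
  [0, 0, 0.05],
  [0, 0, 0.05],
], gripper=[0, 0, 0], twist=[0, 0, 0])

```text
t: 6.88
eef_pos: [0.6448, 0.0766, 0.1368]
tool_rot: [-0.0, 1.0, -0.0, 0.0]
contact_force: [-1.0, -0.3, 3.4]
gripper_width: -0.005
```

Emit:
move_arm([
  [0, 0, 0.05],
  [0, 0, 0.05],
  [0, 0, 0.05],
], gripper=[0, 0, 0], twist=[0, 0, 0])

```text
t: 7.13
eef_pos: [0.645, 0.0765, 0.1367]
tool_rot: [0.0, 1.0, -0.0, 0.0]
contact_force: [-1.2, -0.9, 7.2]
gripper_width: 0.005
```

LA is rigid: contact at 0.1369 and 7 N with 0.2 mm of travel. LB had sunk to 0.1351 at the same force, so LB rocks and LA is steady. Next is the small tin SA, contact expected at about 0.130.

Emit:
move_arm([
  [0, 0, -2.8],
  [4.1, 17.4, -2.8],
  [4.1, 17.4, -2.8],
  [4.1, 17.4, -2.8],
  [4.1, 17.4, -2.8],
], gripper=[0, 0, 0, 0, 0], twist=[0, 0, 0, 0, 0])

```text
t: 7.55
eef_pos: [0.6831, -0.0873, 0.1641]
tool_rot: [0.0, 1.0, 0.0, 0.0]
contact_force: [1.1, 0.2, 0.8]
gripper_width: -0.001
```

```bash
python3 - <<'E'
from h import *
o=get_obs(); print(o['eef_pos'],toolshift([.686,-.0985,.134]))
E
```

```text
[ 0.68305336 -0.08734652  0.16408846] [0.29291084 1.11500928 3.00914303]
```

Emit:
move_arm([
  [0.3, 1.1, 0.5],
  [0.3, 1.1, 2],
  [0.3, 1.1, 2.9],
  [0.3, 1.1, 2.9],
  [0.3, 1.1, 2.9],
], gripper=[0, 0, 0, 0, 0], twist=[0, 0, 0, 0, 0])

```text
t: 7.97
eef_pos: [0.685, -0.0941, 0.1337]
tool_rot: [-0.001, 1.0, 0.001, -0.001]
contact_force: [-0.5, 0.5, -0.3]
gripper_width: 0.003
```

```bash
python3 - <<'E'
from h import *
save('wrist','w6.png'); o=get_obs(); print(o['eef_pos'],o['contact_force'])
E
```

```text
[ 0.68563507 -0.09421226  0.13461402] [-0.11559283  0.35000561 -0.42496812]
```

View pics/w6.png

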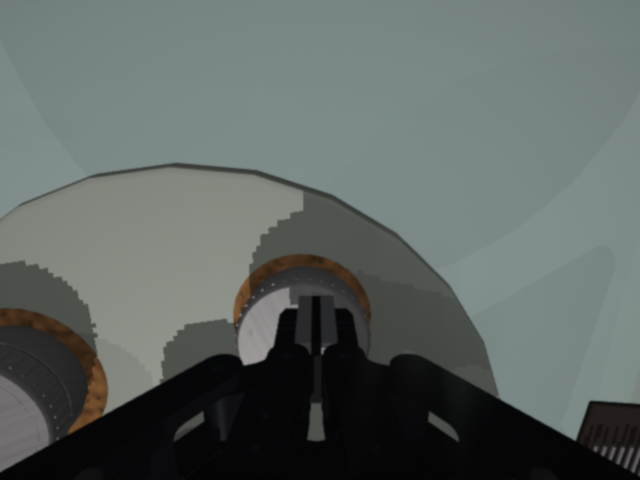

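The tips are over the far-right rim of SA's lid, with the lid edge at about (300,287). I press.

Emit:
move_arm([
  [0, 0, 0.3],
  [0, 0, 0.3],
  [0, 0, 0.3],
], gripper=[0, 0, 0], twist=[0, 0, 0])

```text
t: 8.27
eef_pos: [0.686, -0.0961, 0.1323]
tool_rot: [-0.0, 1.0, 0.0, 0.0]
contact_force: [0.7, -0.1, -0.0]
gripper_width: -0.0
```

Emit:
move_arm([
  [0, 0, 0.1],
  [0, 0, 0.1],
  [0, 0, 0.1],
], gripper=[0, 0, 0], twist=[0, 0, 0])

```text
t: 8.52
eef_pos: [0.6858, -0.0967, 0.1311]
tool_rot: [0.0, 1.0, -0.0, 0.0]
contact_force: [-0.2, 0.1, 0.1]
gripper_width: -0.004
```

Emit:
move_arm([
  [0, 0, 0.1],
  [0, 0, 0.1],
  [0, 0, 0.1],
], gripper=[0, 0, 0], twist=[0, 0, 0])

```text
t: 8.77
eef_pos: [0.6858, -0.0967, 0.1299]
tool_rot: [0.0, 1.0, -0.0, -0.0]
contact_force: [-0.2, -0.2, -0.5]
gripper_width: 0.003
```

Emit:
move_arm([
  [0, 0, 0.1],
  [0, 0, 0.1],
  [0, 0, 0.1],
], gripper=[0, 0, 0], twist=[0, 0, 0])

```text
t: 9.02
eef_pos: [0.6862, -0.0968, 0.1297]
tool_rot: [0.0, 1.0, -0.0, 0.0]
contact_force: [-1.5, 0.1, 4.7]
gripper_width: 0.002
```

Emit:
move_arm([
  [0, 0, 0.05],
  [0, 0, 0.05],
  [0, 0, 0.05],
], gripper=[0, 0, 0], twist=[0, 0, 0])

```text
t: 9.27
eef_pos: [0.6863, -0.0968, 0.1298]
tool_rot: [0.0, 1.0, -0.0, 0.001]
contact_force: [-3.0, 0.1, 8.0]
gripper_width: 0.001
```

SA is rigid too (contact at 0.1298, 8 N without sinking), so SB is the rocking small tin. Now I fetch LB: lift, open, and move above it.

Emit:
move_arm([
  [0, 0, -4],
  [-16.5, 2.9, -5],
  [-16.5, 2.9, -5],
  [-16.5, 2.9, -5],
  [-16.5, 2.9, -5],
], gripper=[0, 1, 1, 1, 1], twist=[0, 0, 0, 0, 0], squeeze=30)

```text
t: 9.68
eef_pos: [0.5201, -0.1256, 0.1784]
tool_rot: [0.0, 1.0, -0.0, 0.0]
contact_force: [-0.1, -0.2, 1.1]
gripper_width: 0.564
```

```bash
python3 - <<'E'
from h import *
save('wrist','w7.png'); o=get_obs(); print(o['eef_pos'],o['gripper_width'],toolshift([.5212,-.1255,.150]))
E
```

```text
[ 0.50938175 -0.12790882  0.17656477] 0.6500932770248418 [ 1.21474356 -0.2487314   2.64085916]
```

View pics/w7.png

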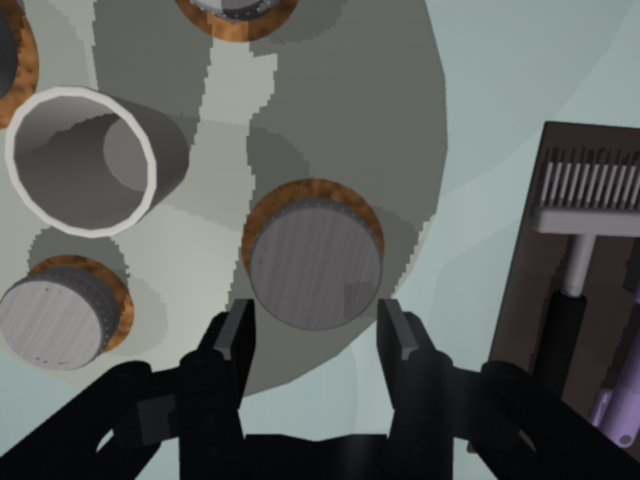

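Lid centre near (316,265) while the arm was still settling. I take a settled picture to fix the centre.

```bash
python3 - <<'E'
from h import *
import time
for k in range(3): read_camera('wrist')
im=save('wrist','w8.png'); o=get_obs(); print(o['eef_pos'],o['gripper_width'])
g=cv2.cvtColor(im['pixels'],cv2.COLOR_RGB2GRAY)[150:380,150:450]
c=cv2.HoughCircles(cv2.medianBlur(g,5),cv2.HOUGH_GRADIENT_ALT,1.0,30,param1=60,param2=0.6,minRadius=55,maxRadius=80)
print(c)
if c is not None:
  for x in c.reshape(-1,c.shape[-1]): 
    p=[x[0]+150,x[1]+150]; print(p,x[2],onz(im,p,.063), toolshift(np.r_[onz(im,p,.063)[:2],.1]))
E
```

```text
[ 0.52285902 -0.12542108  0.17890043] 0.9753148887941051
[[[169.      120.       60.65064]]]
[np.float32(319.0), np.float32(270.0)] 60.65064 [ 0.52337608 -0.1284175   0.063     ] [0.03696402 0.29926513 7.89014055]
```

View pics/w8.png

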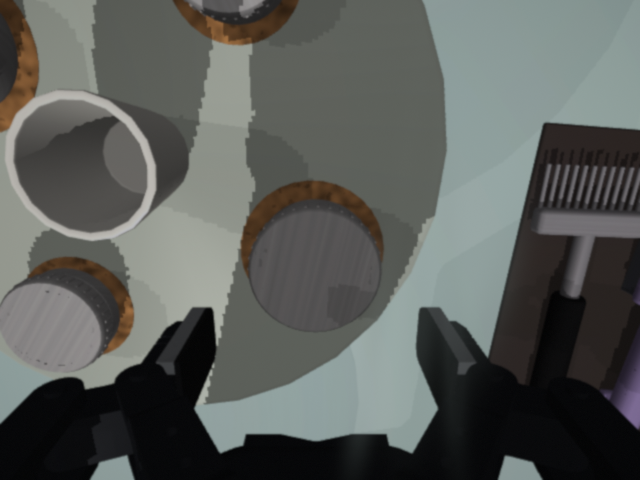

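The lid spans x 249–381 and y 202–331, centred at (315,266), and sits midway between the fingers (about x=316). I descend and grip.

Emit:
move_arm([
  [0.1, 0.1, 3],
  [0.1, 0.1, 6],
  [0.1, 0.1, 7.9],
  [0.1, 0.1, 7.9],
  [0.1, 0.1, 7.9],
], gripper=[1, 1, 1, 1, 1], twist=[0, 0, 0, 0, 0])

```text
t: 10.35
eef_pos: [0.524, -0.1258, 0.0987]
tool_rot: [-0.0, 1.0, 0.0, -0.001]
contact_force: [1.1, 0.1, 1.0]
gripper_width: 0.999
```

Emit:
move_arm([
  [0, 0, 0],
  [0, 0, 0],
  [0, 0, 0],
  [0, 0, 0],
  [0, 0, 0],
], gripper=[0.6, 0.6, 0.6, 0.6, 0.6], twist=[0, 0, 0, 0, 0], squeeze=30)

```text
t: 10.77
eef_pos: [0.5245, -0.1264, 0.1009]
tool_rot: [0.0, 1.0, -0.0, 0.002]
contact_force: [1.8, 1.8, 6.6]
gripper_width: 0.787
```

```bash
python3 - <<'E'
from h import *
save('wrist','w9.png'); o=get_obs(); print(o['eef_pos'],o['gripper_width'],o['contact_force'])
E
```

```text
[ 0.52451375 -0.12639081  0.10088365] 0.7881702662881637 [0.78868751 0.63598322 5.8766436 ]
```

View pics/w9.png

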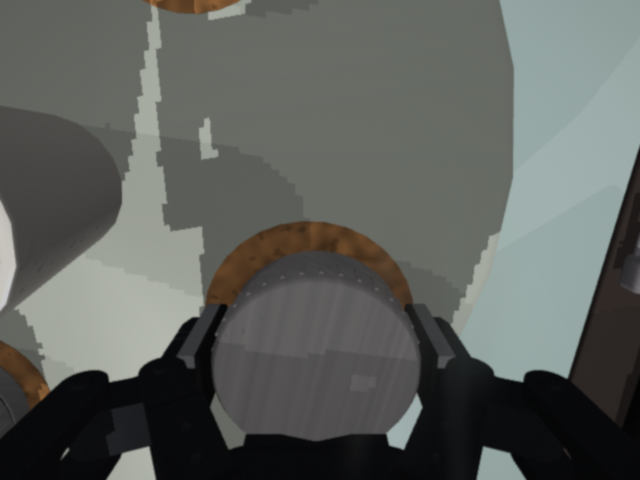

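LB is gripped (opening 0.788, about 67 mm). I lift it clear of the cup height and carry it towards the tray, checking after the first leg that it came along.

Emit:
move_arm([
  [0, 0, -2],
  [0, 0, -5],
  [0, 0, -9],
  [0, 0, -11],
  [0, -3, -11],
], gripper=[0.6, 0.6, 0.6, 0.6, 0.6], twist=[0, 0, 0, 0, 0], squeeze=30)

```text
t: 11.23
eef_pos: [0.5248, -0.103, 0.2144]
tool_rot: [0.002, 1.0, -0.005, 0.004]
contact_force: [0.2, -0.6, -2.0]
gripper_width: 0.786
```

```bash
python3 - <<'E'
from h import *
save('wrist','w10.png'); t=save('top','t10.png');s=read_camera('scene'); o=get_obs(); print(o['eef_pos'],o['gripper_width'],o['contact_force'])
a=cv2.imread('pics/top0.png')[205:345,105:210]; cv2.imwrite('pics/tray.png',cv2.resize(a,(450,600),interpolation=cv2.INTER_CUBIC))
a=cv2.imread('pics/scene0.png')[150:225,360:490]; cv2.imwrite('pics/trays.png',cv2.resize(a,(780,450),interpolation=cv2.INTER_CUBIC))
import pickle; pickle.dump({k:{a:b for a,b in d.items()} for k,d in dict(top=t,scene=s).items()},open('cal.pkl','wb'))
E
```

```text
[ 0.52275614 -0.0944005   0.21009314] 0.784873823481208 [-1.05034537  0.17741073 -2.72663897]
```

View pics/w10.png

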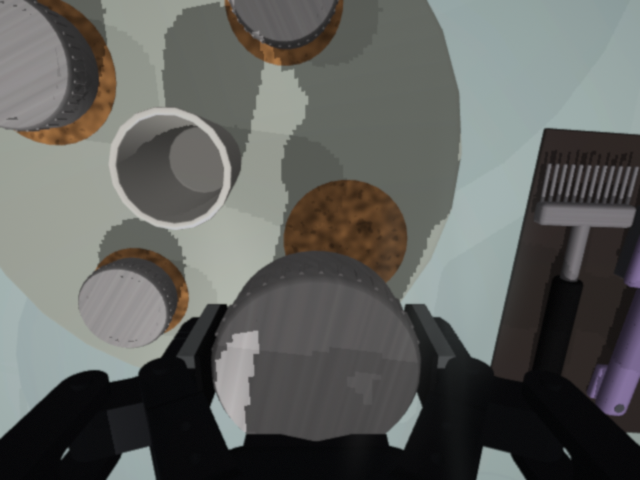

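View pics/tray.png

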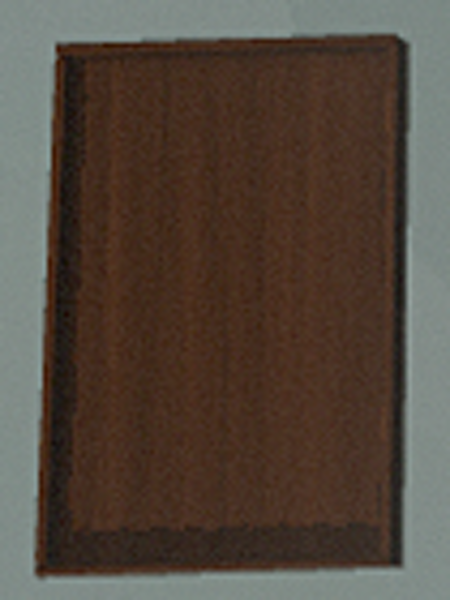

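View pics/trays.png

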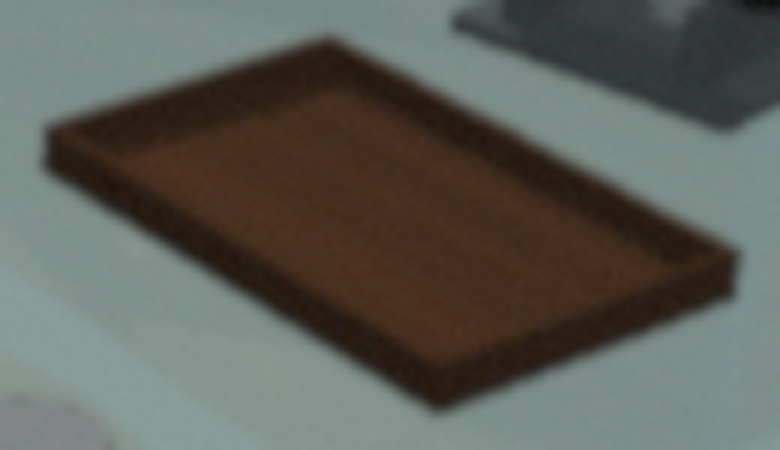

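LB hangs level in the gripper and its cork place at (345,235) is bare. Tray rim corners read in the top crop: (57,45), (398,38), (392,565), (40,573). In the scene crop: (48,130), (330,38), (738,252), (440,365). I compute the tray pose from them.

```bash
python3 - <<'E'
from h import *
import pickle
np.set_printoptions(precision=4,suppress=True)
cal=pickle.load(open('cal.pkl','rb')); t,s=cal['top'],cal['scene']
k=30/7
T=[(57,45),(398,38),(392,565),(40,573)]; T=[((x+.5)/k-.5+105,(y+.5)/k-.5+205) for x,y in T]  # far-left(+x+y), far-right, near-right, near-left
S=[(738,252),(440,365),(48,130),(330,38)]; S=[((x+.5)/6-.5+360,(y+.5)/6-.5+150) for x,y in S]
A=np.array([onz(t,p,.024) for p in T]);B=np.array([onz(s,p,.024) for p in S])
print(A);print(B);print([tri(t,a,s,b) for a,b in zip(T,S)])
for M in (A,B): c=M.mean(0); v=(M[0]+M[1]-M[2]-M[3])/2; print(c,np.linalg.norm(v),np.degrees(np.arctan2(v[1],v[0])), np.linalg.norm((M[0]+M[3]-M[1]-M[2])/2))
o=get_obs(); print(o['eef_pos'],o['tool_rot'])
E
```

```text
[[0.616  0.4372 0.024 ]
 [0.6195 0.2686 0.024 ]
 [0.3636 0.261  0.024 ]
 [0.3597 0.4282 0.024 ]]
[[0.6187 0.4362 0.024 ]
 [0.6228 0.2695 0.024 ]
 [0.3703 0.261  0.024 ]
 [0.3645 0.4273 0.024 ]]
[array([0.6166, 0.4382, 0.0223]), array([0.6207, 0.2702, 0.0224]), array([0.3646, 0.2636, 0.0206]), array([0.3603, 0.4302, 0.0214])]
[0.4897 0.3487 0.024 ] 0.25618982174231564 1.8520117094012891 0.16795063996747983
[0.4941 0.3485 0.024 ] 0.2535391482678991 1.9774876336794556 0.16658494002073185
[ 0.5228 -0.0944  0.2101] [-0.0003  1.      0.0015  0.0003]
```

Both views agree on the tray: centre (0.492,0.3485), turned about 2°. I'll place LB at (0.532,0.350) and SB later at (0.452,0.347).

Emit:
move_arm([
  [0.8, -44.5, 0],
  [0.8, -44.5, 0],
  [0.8, -44.5, 0],
  [0.8, -44.5, 0],
  [0.8, -44.5, 0],
], gripper=[0.6, 0.6, 0.6, 0.6, 0.6], twist=[0, 0, 0, 0, 0])

```text
t: 11.8
eef_pos: [0.5261, 0.1125, 0.209]
tool_rot: [0.001, 1.0, -0.001, -0.001]
contact_force: [0.3, 0.5, -2.0]
gripper_width: 0.786
```

Emit:
move_arm([
  [0.4, -23.7, 0],
  [0.4, -23.7, 0],
  [0.4, -23.7, 0],
  [0.4, -23.7, 0],
  [0.4, -23.7, 0],
], gripper=[0.6, 0.6, 0.6, 0.6, 0.6], twist=[0, 0, 0, 0, 0])

```text
t: 12.22
eef_pos: [0.5301, 0.3209, 0.2087]
tool_rot: [0.001, 1.0, -0.001, -0.0]
contact_force: [0.5, 0.7, -1.3]
gripper_width: 0.787
```

```bash
python3 - <<'E'
from h import *
save('wrist','w11.png');read_camera('top'); o=get_obs(); print(o['eef_pos'],o['gripper_width'],toolshift([.532,.350,.0775]))
E
```

```text
[0.52779702 0.32866992 0.20923969] 0.7906849596670164 [ 0.45447051 -2.05623455 13.18503697]
```

View pics/w11.png

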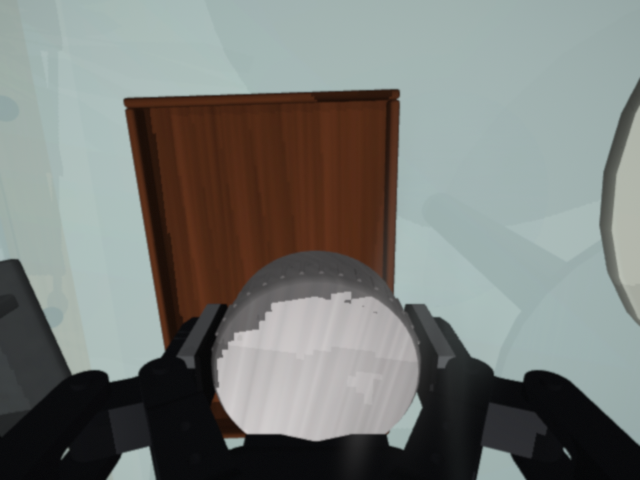

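Emit:
move_arm([
  [0.2, -2.8, 1],
  [0.2, -2.8, 4.5],
  [0.2, -2.8, 8.5],
  [0.2, -2.8, 11.5],
  [0.2, -2.8, 12],
], gripper=[0.6, 0.6, 0.6, 0.6, 0.6], twist=[0, 0, 0, 0, 0])

```text
t: 12.73
eef_pos: [0.5294, 0.3445, 0.0831]
tool_rot: [0.004, 1.0, -0.0, -0.004]
contact_force: [-0.2, -1.0, -2.7]
gripper_width: 0.784
```

```bash
python3 - <<'E'
from h import *
read_camera('top');save('wrist','w12.png');save('scene','s12.png'); o=get_obs(); print(o['eef_pos'],o['contact_force'],toolshift([.532,.350,.0775]))
E
```

```text
[0.53279124 0.34768887 0.08980008] [ 0.06191666  0.11233482 -1.71087215] [-0.07911525 -0.23163691  1.22990978]
```

View pics/w12.png

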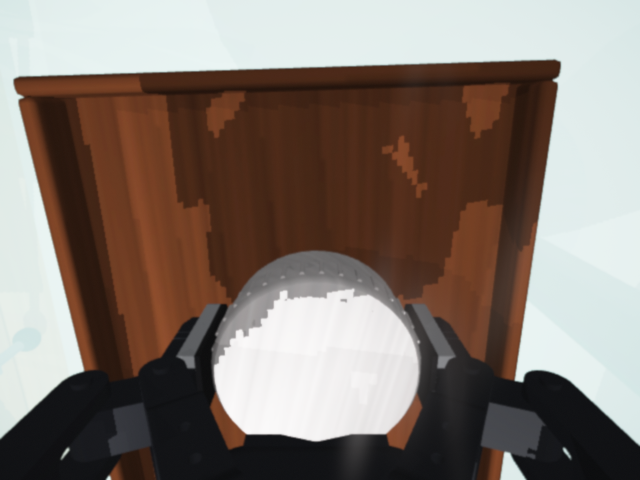

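LB sits over the tray floor between the walls, and both fingers have clearance. I lower it to contact.

Emit:
move_arm([
  [0, 0, 0.4],
  [0, 0, 0.8],
  [0, 0, 1.2],
  [0, 0, 1.2],
  [0, 0, 1.2],
], gripper=[0.6, 0.6, 0.6, 0.6, 0.6], twist=[0, 0, 0, 0, 0])

```text
t: 13.3
eef_pos: [0.5324, 0.3481, 0.0778]
tool_rot: [-0.0, 1.0, -0.0, 0.0]
contact_force: [-0.5, 0.1, -1.6]
gripper_width: 0.786
```

Emit:
move_arm([
  [0, 0, 0.1],
  [0, 0, 0.1],
  [0, 0, 0.1],
], gripper=[0.6, 0.6, 0.6], twist=[0, 0, 0])

```text
t: 13.55
eef_pos: [0.5326, 0.3483, 0.077]
tool_rot: [-0.0, 1.0, -0.0, 0.0]
contact_force: [-1.0, -0.1, 3.4]
gripper_width: 0.79
```

Floor contact at 0.077, as predicted, with force changing from -1.6 to +3.4 N. I release and rise straight up.

Emit:
move_arm([
  [0, 0, -0.05],
  [0, 0, -0.05],
  [0, 0, -0.05],
  [0, 0, -0.05],
  [0, 0, -1],
], gripper=[1, 1, 1, 1, 1], twist=[0, 0, 0, 0, 0])

```text
t: 13.97
eef_pos: [0.5314, 0.3475, 0.085]
tool_rot: [0.001, 1.0, -0.0, -0.001]
contact_force: [-0.1, 0.5, 0.5]
gripper_width: 0.999
```

Emit:
move_arm([
  [0, 0, -4],
  [0, 0, -8],
  [-0.5, 2, -11],
  [-2, 12, -12],
  [-4.5, 32.5, -12],
], gripper=[1, 1, 1, 1, 1], twist=[0, 0, 0, 0, 0])

```text
t: 14.38
eef_pos: [0.5165, 0.2474, 0.2051]
tool_rot: [-0.002, 1.0, 0.002, 0.003]
contact_force: [2.0, -1.5, -1.1]
gripper_width: 1.0
```

```bash
python3 - <<'E'
from h import *
save('scene','s13.png'); save('wrist','w13.png'); o=get_obs(); print(o['eef_pos'],o['gripper_width'],toolshift([.487,.020,.18]))
a=cv2.imread('pics/s13.png')[150:290,235:490]; cv2.imwrite('pics/s13c.png',cv2.resize(a,None,fx=3,fy=3,interpolation=cv2.INTER_CUBIC))
E
```

```text
[0.51627605 0.23772673 0.2022857 ] 0.998855044325698 [-2.73576362 21.78531247  2.3457257 ]
```

View pics/s13c.png

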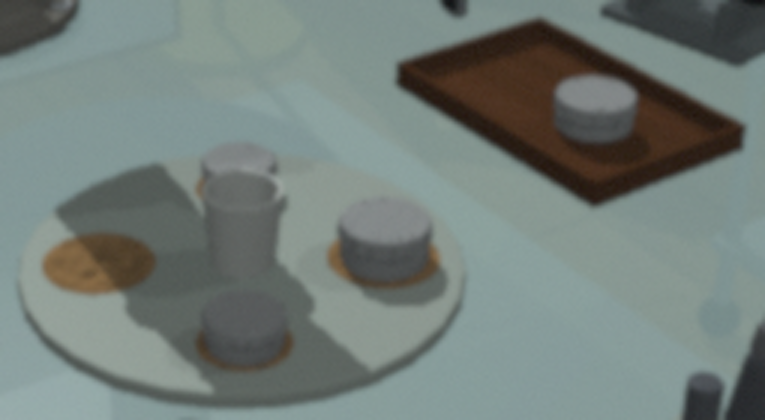

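LB stands level in the tray at about (596,105) in the crop. Next I move above SB.

Emit:
move_arm([
  [-2.8, 21.9, 2],
  [-2.8, 21.9, 2],
  [-2.8, 21.9, 2],
  [-2.8, 21.9, 2],
  [-2.8, 21.9, 2],
], gripper=[1, 1, 1, 1, 1], twist=[0, 0, 0, 0, 0])

```text
t: 14.9
eef_pos: [0.489, 0.0384, 0.1831]
tool_rot: [0.0, 1.0, 0.0, 0.0]
contact_force: [0.7, 1.6, 0.2]
gripper_width: 1.0
```

Emit:
move_arm([
  [-0.2, 1.4, 0.2],
  [-0.2, 1.4, 0.2],
  [-0.2, 1.4, 0.2],
], gripper=[1, 1, 1], twist=[0, 0, 0])

```text
t: 15.15
eef_pos: [0.4876, 0.0253, 0.1811]
tool_rot: [-0.0, 1.0, -0.001, 0.0]
contact_force: [-0.2, 1.6, 0.2]
gripper_width: 0.993
```

```bash
python3 - <<'E'
from h import *
im=save('wrist','w14.png'); o=get_obs(); print(o['eef_pos'],o['gripper_width'],toolshift([.487,.020,.102]))
E
```

```text
[0.4878913  0.0267836  0.18115678] 1.0003229112702943 [-0.09662874  0.68378836  7.91512313]
```

View pics/w14.png

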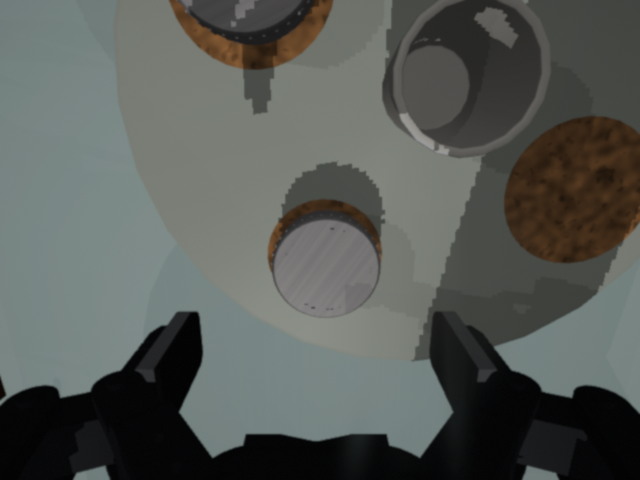

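```bash
python3 - <<'E'
from h import *
im=read_camera('wrist'); o=get_obs(); X=onz(im,(326.5,266),.057); print(o['eef_pos'],X,toolshift(np.r_[X[:2],.102]))
E
```

```text
[0.48801462 0.02753048 0.18117021] [0.48907015 0.02036583 0.057     ] [0.09563609 0.72359751 7.91649863]
```

The lid centre at (326,266) gives (0.489,0.0205), matching the fixed cameras within 2 mm. I descend and grip.

Emit:
move_arm([
  [0.1, 0.7, 2],
  [0.1, 0.7, 5],
  [0.1, 0.7, 7.9],
  [0.1, 0.7, 7.9],
  [0.1, 0.7, 7.9],
], gripper=[1, 1, 1, 1, 1], twist=[0, 0, 0, 0, 0])

```text
t: 15.67
eef_pos: [0.4879, 0.0206, 0.101]
tool_rot: [-0.0, 1.0, 0.001, -0.002]
contact_force: [-0.5, -0.8, -0.3]
gripper_width: 0.998
```

Emit:
move_arm([
  [0, 0, 0],
  [0, 0, 0],
  [0, 0, 0],
  [0, 0, 0],
  [0, 0, 0],
], gripper=[0.5, 0.5, 0.5, 0.5, 0.5], twist=[0, 0, 0, 0, 0], squeeze=30)

```text
t: 16.08
eef_pos: [0.4897, 0.0195, 0.1035]
tool_rot: [-0.0, 1.0, -0.0, 0.002]
contact_force: [-0.7, 0.9, 5.0]
gripper_width: 0.666
```

```bash
python3 - <<'E'
from h import *
save('wrist','w15.png'); o=get_obs(); print(o['eef_pos'],o['gripper_width'],o['contact_force'])
E
```

```text
[0.48971335 0.01956018 0.10349794] 0.6696768950791371 [-1.64152226  1.38628163  5.51857093]
```

View pics/w15.png

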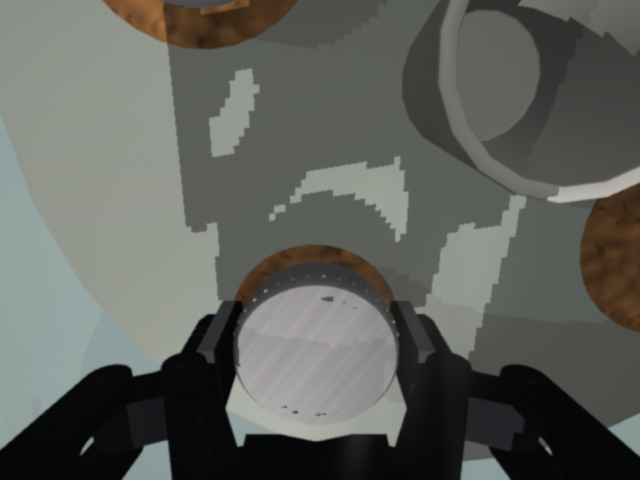

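SB is gripped (0.67, about 57 mm). I lift it and carry it to the tray.

Emit:
move_arm([
  [0, 0, -2],
  [0, 0, -5],
  [-0.5, -4, -8],
  [-3.7, -32.7, -8],
  [-3.7, -32.7, -8],
], gripper=[0.5, 0.5, 0.5, 0.5, 0.5], twist=[0, 0, 0, 0, 0])

```text
t: 16.55
eef_pos: [0.4765, 0.1357, 0.1811]
tool_rot: [-0.001, 1.0, -0.002, 0.003]
contact_force: [0.7, 0.3, -0.8]
gripper_width: 0.667
```

Emit:
move_arm([
  [-2.4, -20.8, 0],
  [-2.4, -20.8, 0],
  [-2.4, -20.8, 0],
  [-2.4, -20.8, 0],
  [-2.4, -20.8, 0],
], gripper=[0.5, 0.5, 0.5, 0.5, 0.5], twist=[0, 0, 0, 0, 0])

```text
t: 16.97
eef_pos: [0.4509, 0.344, 0.1794]
tool_rot: [-0.0, 1.0, -0.0, 0.001]
contact_force: [1.1, 0.8, -1.3]
gripper_width: 0.667
```

```bash
python3 - <<'E'
from h import *
read_camera('wrist');save('wrist','w16.png'); o=get_obs(); print(o['eef_pos'],o['gripper_width'],toolshift([.452,.3465,.0805]))
E
```

```text
[0.44860482 0.35108384 0.1800138 ] 0.663899173468409 [0.31854068 0.53985972 9.94798668]
```

View pics/w16.png

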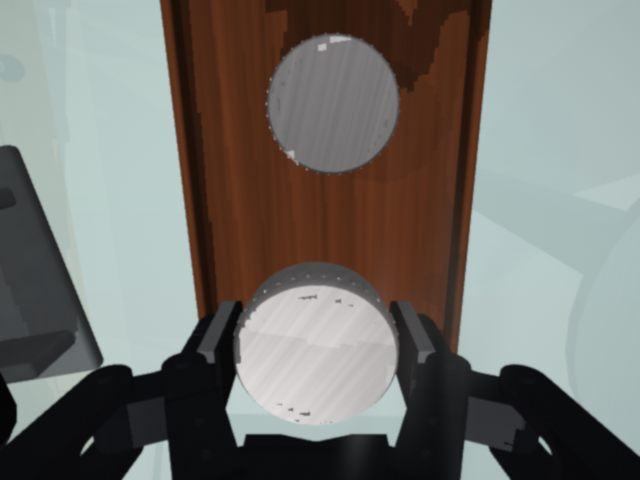

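LB stands level ahead at (333,103), with SB behind it over the free floor. I lower SB.

Emit:
move_arm([
  [0.2, 0.2, 3],
  [0.2, 0.2, 6],
  [0.2, 0.2, 8],
  [0.2, 0.2, 9],
  [0.2, 0.2, 9],
], gripper=[0.5, 0.5, 0.5, 0.5, 0.5], twist=[0, 0, 0, 0, 0])

```text
t: 17.48
eef_pos: [0.4525, 0.3391, 0.0867]
tool_rot: [0.001, 1.0, -0.0, -0.001]
contact_force: [0.6, -0.3, -0.1]
gripper_width: 0.667
```

```bash
python3 - <<'E'
from h import *
read_camera('wrist');read_camera('wrist');read_camera('wrist'); o=get_obs(); print(o['eef_pos'],o['contact_force'],toolshift([.452,.3465,.0805]))
E
```

```text
[0.4540676  0.34059104 0.08950672] [ 0.53781578  0.30355519 -0.55647596] [-0.20867132 -0.58937627  0.90122682]
```

Emit:
move_arm([
  [-0.1, -0.5, 0.3],
  [-0.1, -0.5, 0.6],
  [-0.1, -0.5, 0.9],
  [-0.1, -0.5, 0.9],
  [-0.1, -0.5, 0.9],
], gripper=[0.5, 0.5, 0.5, 0.5, 0.5], twist=[0, 0, 0, 0, 0])

```text
t: 18.05
eef_pos: [0.4526, 0.3459, 0.0796]
tool_rot: [-0.001, 1.0, 0.0, 0.001]
contact_force: [-1.1, 0.8, 3.6]
gripper_width: 0.668
```

Emit:
move_arm([
  [0, 0, 0.1],
  [0, 0, 0.1],
  [0, 0, 0.1],
], gripper=[0.5, 0.5, 0.5], twist=[0, 0, 0])

```text
t: 18.3
eef_pos: [0.4526, 0.3459, 0.0794]
tool_rot: [-0.001, 1.0, 0.0, 0.001]
contact_force: [-2.4, -1.0, 12.7]
gripper_width: 0.67
```

Contact at 0.0796 as expected. I back off 1 mm, release, and rise.

Emit:
move_arm([
  [0, 0, -0.1],
  [0, 0, -0.1],
  [0, 0, -0.1],
  [0, 0, -0.1],
  [0, 0, -0.1],
], gripper=[0.5, 0.5, 1, 1, 1], twist=[0, 0, 0, 0, 0])

```text
t: 18.72
eef_pos: [0.4522, 0.3446, 0.0786]
tool_rot: [0.0, 1.0, -0.0, -0.0]
contact_force: [0.5, 0.3, 0.5]
gripper_width: 0.999
```

Emit:
move_arm([
  [0, 0, -2],
  [0, 0, -6],
  [0, 0, -10],
  [2, 4, -12],
  [6, 20, -12],
], gripper=[1, 1, 1, 1, 1], twist=[0, 0, 0, 0, 0])

```text
t: 19.13
eef_pos: [0.4819, 0.2747, 0.2016]
tool_rot: [-0.004, 1.0, 0.003, 0.004]
contact_force: [1.4, 0.1, -0.6]
gripper_width: 0.997
```

```bash
python3 - <<'E'
from h import *
save('scene','s17.png'); o=get_obs(); print(o['eef_pos'],o['gripper_width'],toolshift([.665,-.087,.18]))
a=cv2.imread('pics/s17.png')[150:290,235:490]; cv2.imwrite('pics/s17c.png',cv2.resize(a,None,fx=3,fy=3,interpolation=cv2.INTER_CUBIC))
E
```

```text
[0.48433218 0.26112758 0.19864888] 0.9989903064564469 [18.33877641 34.65704061  2.09602772]
```

View pics/s17c.png

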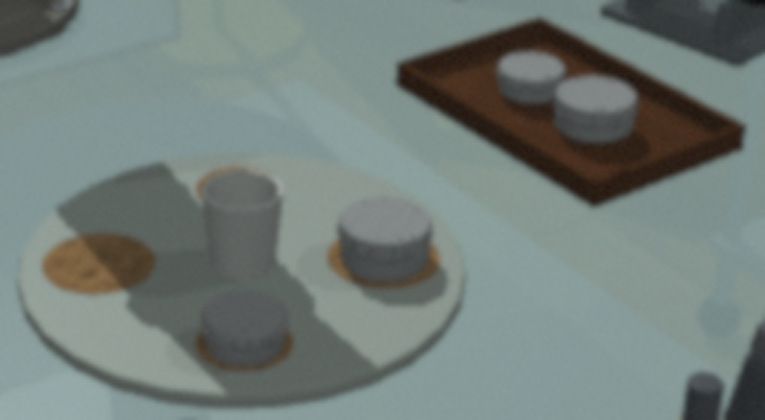

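Both rocking tins stand upright side by side in the tray. On the way to SA I pause over LA to measure its centre from the wrist camera.

Emit:
move_arm([
  [14.6, 20.6, 1.7],
  [14.6, 20.6, 1.7],
  [14.6, 20.6, 1.7],
  [14.6, 20.6, 1.7],
  [14.6, 20.6, 1.7],
], gripper=[1, 1, 1, 1, 1], twist=[0, 0, 0, 0, 0])

```text
t: 19.6
eef_pos: [0.6003, 0.0989, 0.182]
tool_rot: [0.0, 1.0, -0.0, -0.001]
contact_force: [1.3, 1.0, -0.4]
gripper_width: 1.0
```

Emit:
move_arm([
  [2.7, 3.8, 0],
  [2.7, 3.8, 0],
  [2.7, 3.8, 0],
  [2.7, 3.8, 0],
], gripper=[1, 1, 1, 1], twist=[0, 0, 0, 0])

```text
t: 19.93
eef_pos: [0.6264, 0.0627, 0.1819]
tool_rot: [-0.0, 1.0, -0.001, -0.001]
contact_force: [-0.7, 1.9, 0.6]
gripper_width: 1.001
```

```bash
python3 - <<'E'
from h import *
read_camera('wrist');im=save('wrist','w18.png'); o=get_obs(); print(o['eef_pos'],o['joint_vel'].round(3))
import pickle; pickle.dump((im,o['eef_pos']),open('w18.pkl','wb'))
E
```

```text
[0.62589775 0.0647721  0.18228825] [-0.009 -0.006 -0.004  0.001  0.001 -0.002  0.002]
```

View pics/w18.png

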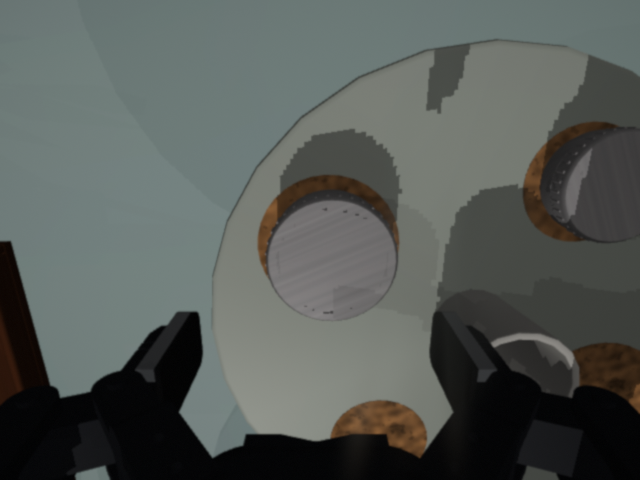

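```bash
cat > f2.py <<'E'
from ov import *
import pickle,sys
im18,tc=pickle.load(open('w18.pkl','rb'))
p=onz(im18,(332.5,259),.064); print('LA rough',p)
img=cv2.imread('pics/w18.png')
C=np.array([p[0],p[1],.064]); rng=np.radians(np.arange(0,360,5))
for it in range(3):
    pts=edges(img,im18,C,.0335,rng); 
    def m(q):
        X=circ([q[0],q[1],.064],q[2]); pr=proj(im18,X); A=pr;B=np.roll(pr,-1,0);out=[]
        for x in pts[:,:2]:
            t=np.clip(((x-A)*(B-A)).sum(1)/((B-A)**2).sum(1),0,1); out.append(np.linalg.norm(A+t[:,None]*(B-A)-x,axis=1).min())
        return out
    r=least_squares(m,[C[0],C[1],.0335],loss='soft_l1',f_scale=.5,x_scale=.001); C=np.r_[r.x[:2],.064]
    print(r.x,np.median(r.fun))
v=cv2.resize(img[170:350,240:420],(540,540),interpolation=cv2.INTER_CUBIC)
for q in pts: cv2.circle(v,tuple(((q[:2]-[240,170]+.5)*3-.5).round().astype(int)),2,(0,255,0),-1)
cv2.polylines(v,[((proj(im18,circ(C,r.x[2]))-[240,170]+.5)*3-.5).round().astype(int)],True,(0,0,255),1)
cv2.imwrite('pics/f18.png',v)
E
python3 f2.py
```

```text
LA rough [0.63304908 0.05482642 0.064     ]
[0.63137753 0.05528767 0.03238499] 0.1993883769346368
[0.63131252 0.05528902 0.03241027] 0.2568995780669028
[0.63132415 0.05530716 0.0324029 ] 0.2299017681234259
```

View pics/f18.png

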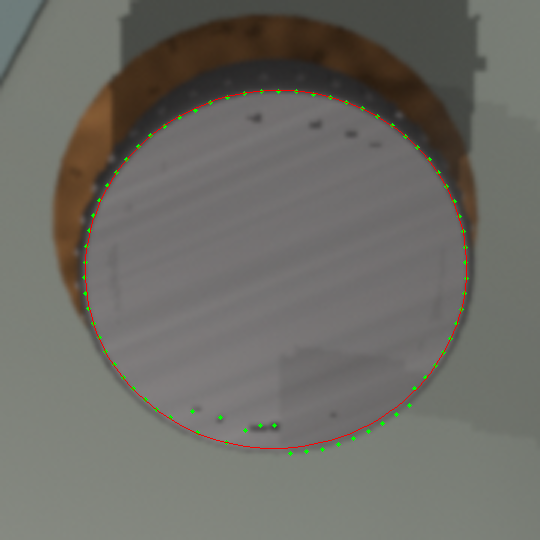

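The fitted lid edge (red) puts LA at (0.6315,0.0553), in line with the fixed cameras. Now to SA.

Emit:
move_arm([
  [4.1, 15.2, 0],
  [4.1, 15.2, 0],
  [4.1, 15.2, 0],
  [4.1, 15.2, 0],
  [4.1, 15.2, 0],
], gripper=[1, 1, 1, 1, 1], twist=[0, 0, 0, 0, 0])

```text
t: 20.5
eef_pos: [0.6683, -0.098, 0.1827]
tool_rot: [0.003, 1.0, -0.005, 0.0]
contact_force: [0.5, -1.2, -0.2]
gripper_width: 1.001
```

```bash
python3 - <<'E'
from h import *
for k in range(4): read_camera('wrist')
im=save('wrist','w19.png'); o=get_obs(); print(o['eef_pos'],o['joint_vel'].round(3))
import pickle; pickle.dump((im,o['eef_pos']),open('w19.pkl','wb'))
E
```

```text
[ 0.66761067 -0.08586222  0.18273891] [-0.004 -0.003  0.003 -0.     0.002 -0.     0.004]
```

View pics/w19.png

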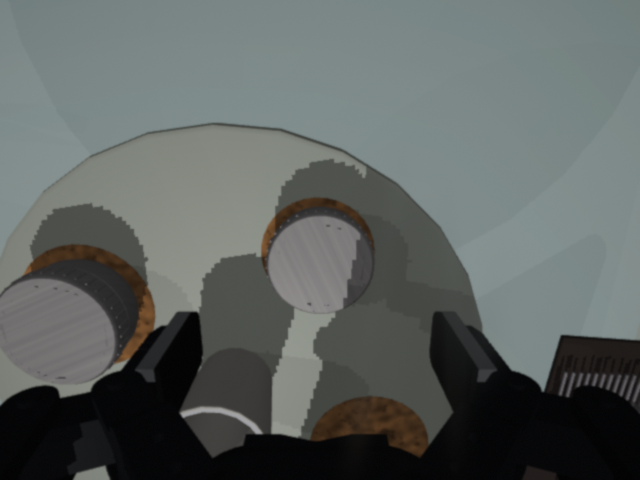

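```bash
python3 - <<'E'
from h import *
import pickle
im,tc=pickle.load(open('w19.pkl','rb')); X=onz(im,(320,262),.057); print(X,(X-tc)*100)
E
```

```text
[ 0.67025904 -0.0890441   0.057     ] [  0.26483695  -0.31818885 -12.57389148]
```

Allowing for the small reading bias seen on LA, SA is at about (0.669,-0.0885). I grip it slightly higher (TCP 0.107) so the fingertips stay clear of the large lid when stacking.

Emit:
move_arm([
  [0.1, 0.2, 2],
  [0.1, 0.2, 5],
  [0.1, 0.2, 7.5],
  [0.1, 0.2, 7.5],
  [0.1, 0.2, 7.5],
], gripper=[1, 1, 1, 1, 1], twist=[0, 0, 0, 0, 0])

```text
t: 21.17
eef_pos: [0.6679, -0.0889, 0.1068]
tool_rot: [-0.001, 1.0, 0.001, -0.002]
contact_force: [0.2, 0.3, 0.8]
gripper_width: 0.997
```

Emit:
move_arm([
  [0, 0, 0],
  [0, 0, 0],
  [0, 0, 0],
  [0, 0, 0],
  [0, 0, 0],
], gripper=[0.5, 0.5, 0.5, 0.5, 0.5], twist=[0, 0, 0, 0, 0], squeeze=30)

```text
t: 21.58
eef_pos: [0.6701, -0.0905, 0.1101]
tool_rot: [-0.0, 1.0, 0.0, 0.002]
contact_force: [-1.1, 1.7, 7.4]
gripper_width: 0.667
```

```bash
python3 - <<'E'
from h import *
read_camera('wrist');im=save('wrist','w20.png'); o=get_obs(); print(o['eef_pos'],o['gripper_width'],o['contact_force'])
import pickle; pickle.dump((im,o['eef_pos']),open('w20.pkl','wb'))
E
```

```text
[ 0.67012749 -0.09053816  0.11010078] 0.665861410198125 [-1.38673753  1.73943833  7.41449702]
```

View pics/w20.png

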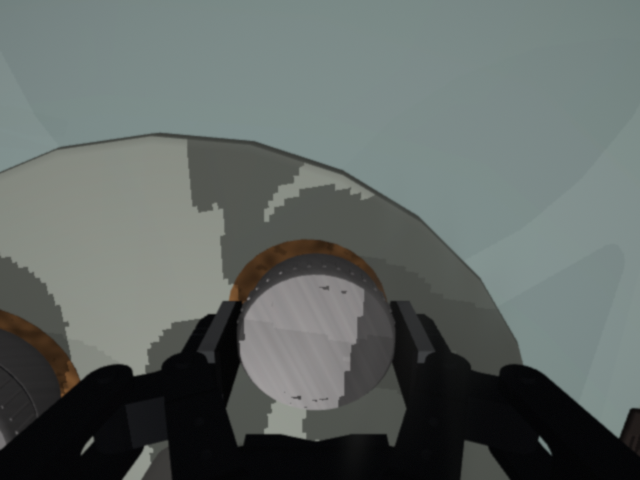

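SA is gripped (0.666). I fit its lid to get the tin's offset from the TCP, then lift it.

```bash
cat > f3.py <<'E'
from ov import *
import pickle,sys
def run(pkl,png,c0,z,R,rngdeg,out):
    im,tc=pickle.load(open(pkl,'rb')); img=cv2.imread(png)
    p=onz(im,c0,z); C=np.array([p[0],p[1],z]); rng=np.radians(rngdeg)
    for it in range(3):
        pts=edges(img,im,C,R,rng)
        def m(q):
            pr=proj(im,circ([q[0],q[1],z],R)); A=pr;B=np.roll(pr,-1,0);o=[]
            for x in pts[:,:2]:
                t=np.clip(((x-A)*(B-A)).sum(1)/((B-A)**2).sum(1),0,1); o.append(np.linalg.norm(A+t[:,None]*(B-A)-x,axis=1).min())
            return o
        r=least_squares(m,C[:2],loss='soft_l1',f_scale=.5,x_scale=.001); C=np.r_[r.x[:2],z]
    print(out,C,'rel TCP mm',(C-tc)*1000,np.median(r.fun))
    v=img.copy()
    for q in pts: cv2.circle(v,tuple(q[:2].round().astype(int)),1,(0,255,0),-1)
    cv2.polylines(v,[proj(im,circ(C,R)).round().astype(int)],True,(0,0,255),1)
    cv2.imwrite('pics/'+out,v); return C,tc
if __name__=='__main__':
    run('w20.pkl','pics/w20.png',(316,342),.057,.0275,np.r_[np.arange(-60,61,4),np.arange(130,231,4)],'f20.png')
    im,tc=pickle.load(open('w18.pkl','rb')); run('w18.pkl','pics/w18.png',(332,259),.064,.0325,np.arange(0,360,5),'f18b.png')
E
python3 f3.py
```

```text
f20.png [ 0.66811414 -0.09111188  0.057     ] rel TCP mm [ -2.01334376  -0.57372325 -53.10078307] 0.46233582600433876
f18b.png [0.63123265 0.05530369 0.064     ] rel TCP mm [   5.33490168   -9.46841231 -118.28824533] 0.3297390896913503
```

View pics/f20.png

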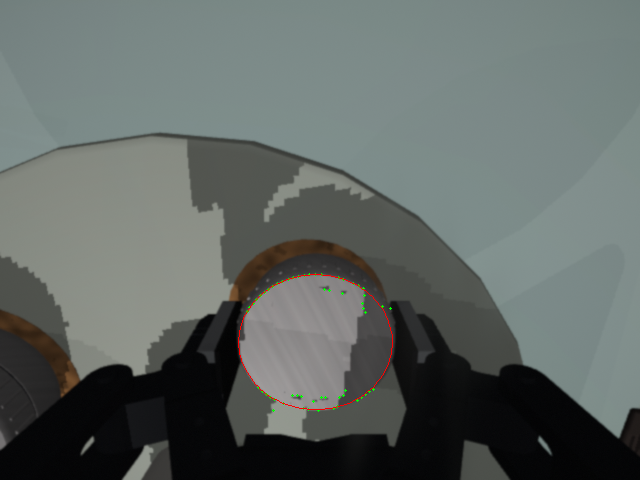

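Emit:
move_arm([
  [0, 0, -2],
  [0, 0, -5],
  [0, 0, -8],
  [0, 0, -8],
  [0, 0, -8],
], gripper=[0.5, 0.5, 0.5, 0.5, 0.5], twist=[0, 0, 0, 0, 0])

```text
t: 22.15
eef_pos: [0.6702, -0.0912, 0.1908]
tool_rot: [0.0, 1.0, -0.0, 0.003]
contact_force: [-0.1, 0.2, -1.6]
gripper_width: 0.663
```

SA is lifted. I move to a point just short of LA so the wrist camera sees LA ahead of the held tin. The tin's bottom is at 0.11, clear of the cup's 0.092.

Emit:
move_arm([
  [0, -6, -1],
  [-10, -14.6, -1],
  [-10, -14.6, -1],
  [-10, -14.6, -1],
  [-10, -14.6, -1],
], gripper=[0.5, 0.5, 0.5, 0.5, 0.5], twist=[0, 0, 0, 0, 0])

```text
t: 22.57
eef_pos: [0.5644, 0.0594, 0.1966]
tool_rot: [-0.001, 1.0, 0.002, -0.002]
contact_force: [0.2, 0.4, -0.5]
gripper_width: 0.662
```

```bash
python3 - <<'E'
from h import *
for k in range(4): read_camera('wrist')
im=save('wrist','w21.png'); o=get_obs(); print(o['eef_pos'],o['gripper_width'],o['joint_vel'].round(3))
import pickle; pickle.dump((im,o['eef_pos']),open('w21.pkl','wb'))
E
```

```text
[0.56912595 0.0540053  0.19726687] 0.6608320178578222 [ 0.017  0.007  0.013 -0.015 -0.003  0.002 -0.001]
```

View pics/w21.png

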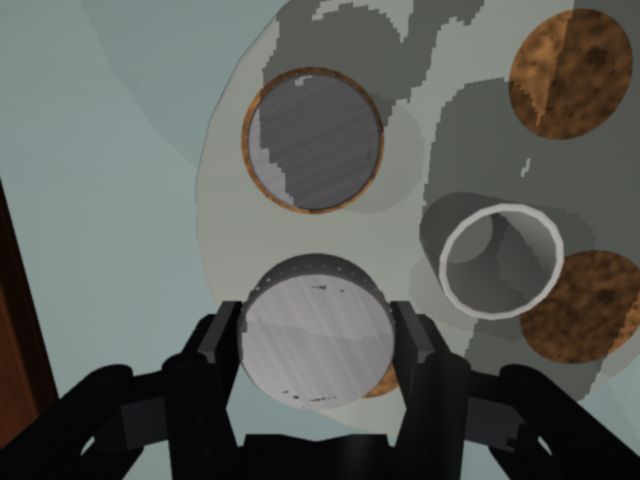

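```bash
python3 - <<'E'
from f3 import *
im,tc=pickle.load(open('w21.pkl','rb'))
A,_=run('w21.pkl','pics/w21.png',(315.5,141),.064,.0325,np.r_[np.arange(0,361,5)],'f21a.png')
B,_=run('w21.pkl','pics/w21.png',(316,342),tc[2]-.0531,.0275,np.r_[np.arange(-60,61,4),np.arange(130,231,4)],'f21b.png')
print('needed shift world mm',(A-B)*1000)
a=cv2.imread('pics/f21a.png')[50:230,220:400];cv2.imwrite('pics/f21c.png',cv2.resize(a,(540,540)))
E
```

```text
f21a.png [0.63041777 0.05429794 0.064     ] rel TCP mm [  61.29181947    0.2926402  -133.26687255] 1.6709956865171058
f21b.png [0.56634984 0.0540754  0.14416687] rel TCP mm [ -2.77610798   0.07010089 -53.1       ] 0.3984815799788766
needed shift world mm [ 64.06792745   0.22253931 -80.16687255]
```

View pics/f21c.png

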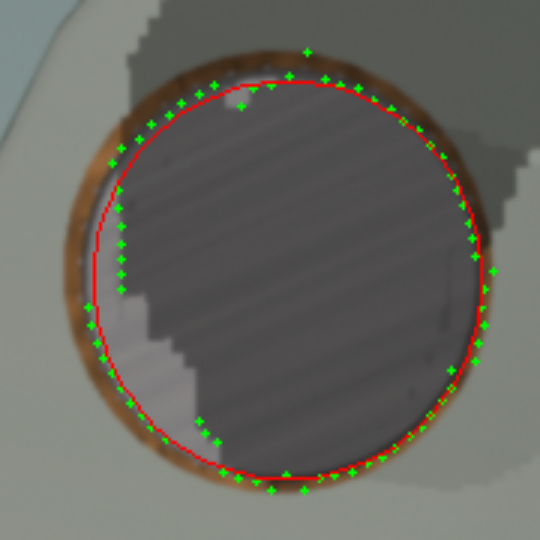

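The needed shift is about +64 mm in x and +0.7 mm in y. I move over LA and lower to about 6 mm above contact.

Emit:
move_arm([
  [3.5, -0.1, 0],
  [6.4, -0.1, 1],
  [6.4, -0.1, 3],
  [6.4, -0.1, 4.5],
  [6.4, -0.1, 4.5],
], gripper=[0.5, 0.5, 0.5, 0.5, 0.5], twist=[0, 0, 0, 0, 0])

```text
t: 23.28
eef_pos: [0.6319, 0.0539, 0.1487]
tool_rot: [0.001, 1.0, -0.001, -0.003]
contact_force: [-1.0, -0.4, -1.4]
gripper_width: 0.665
```

```bash
python3 - <<'E'
from h import *
for k in range(4): read_camera('wrist')
im=save('wrist','w22.png'); save('scene','s22.png');save('top','t22.png'); o=get_obs(); print(o['eef_pos'],o['contact_force'],toolshift([.6335,.0553,.1441]))
a=cv2.imread('pics/s22.png')[170:260,300:420]; b=cv2.imread('pics/t22.png')[160:250,240:360]
cv2.imwrite('pics/c22.png',np.hstack([cv2.convertScaleAbs(cv2.resize(x,(400,300),interpolation=cv2.INTER_CUBIC),alpha=1.5) for x in (a,b)]))
E
```

```text
[0.63342561 0.05590439 0.15388157] [ 0.38426594  0.5633428  -1.10164785] [0.00560825 0.06061238 0.97815831]
```

View pics/w22.png

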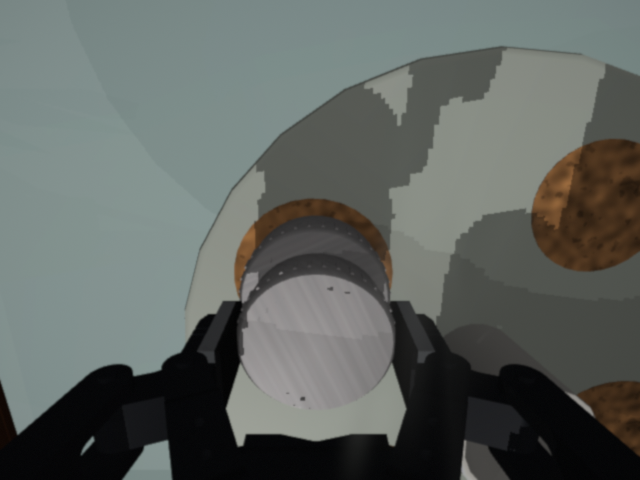

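View pics/c22.png

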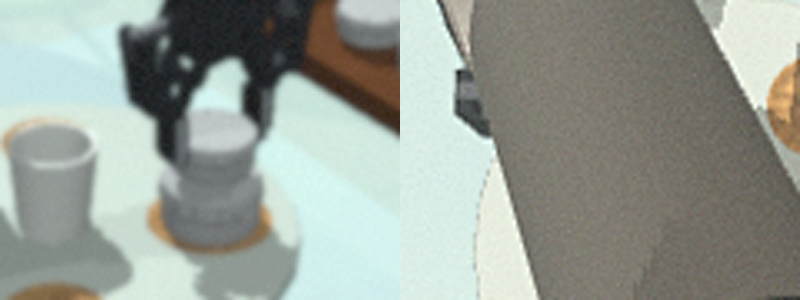

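SA hangs centred over LA: LA's lid spans x 243–391 (centre 317), and SA is centred at 316. I lower it to contact.

Emit:
move_arm([
  [0, 0.05, 0.3],
  [0, 0.05, 0.6],
  [0, 0.05, 0.8],
  [0, 0.05, 0.9],
  [0, 0.05, 0.9],
], gripper=[0.5, 0.5, 0.5, 0.5, 0.5], twist=[0, 0, 0, 0, 0])

```text
t: 24.05
eef_pos: [0.6331, 0.0554, 0.1441]
tool_rot: [0.0, 1.0, -0.0, 0.0]
contact_force: [-1.1, -0.1, 3.8]
gripper_width: 0.664
```

Emit:
move_arm([
  [0, 0, 0.1],
  [0, 0, 0.1],
  [0, 0, 0.1],
], gripper=[0.5, 0.5, 0.5], twist=[0, 0, 0])

```text
t: 24.3
eef_pos: [0.6336, 0.0552, 0.1441]
tool_rot: [0.0, 1.0, -0.0, 0.001]
contact_force: [-2.6, -1.7, 10.4]
gripper_width: 0.663
```

Contact at 0.1441, exactly as predicted. I ease the pressure and check alignment before letting go.

Emit:
move_arm([
  [0, 0, -0.1],
  [0, 0, -0.1],
  [0, 0, -0.1],
], gripper=[0.5, 0.5, 0.5], twist=[0, 0, 0])

```text
t: 24.55
eef_pos: [0.6332, 0.0554, 0.1441]
tool_rot: [0.0, 1.0, -0.0, 0.0]
contact_force: [-0.7, -1.4, 5.2]
gripper_width: 0.667
```

```bash
python3 - <<'E'
from h import *
from ov import proj,circ
im=save('wrist','w23.png'); sc=save('scene','s23.png'); o=get_obs(); print(o['eef_pos'],o['contact_force'])
a=cv2.imread('pics/s23.png')
c=np.array([.6313,.0553])
k=6
v=cv2.resize(a[190:260,325:405],None,fx=k,fy=k,interpolation=cv2.INTER_CUBIC)
v=cv2.convertScaleAbs(v,alpha=1.5)
v2=v.copy()
cv2.imwrite('pics/c23.png',v2); cv2.imwrite('pics/w23c.png',cv2.resize(cv2.imread('pics/w23.png')[180:430,200:430],None,fx=2.4,fy=2.4,interpolation=cv2.INTER_CUBIC))
E
```

```text
[0.6331405  0.05549056 0.14413435] [-0.90522797 -0.09693626  5.53325346]
```

View pics/c23.png

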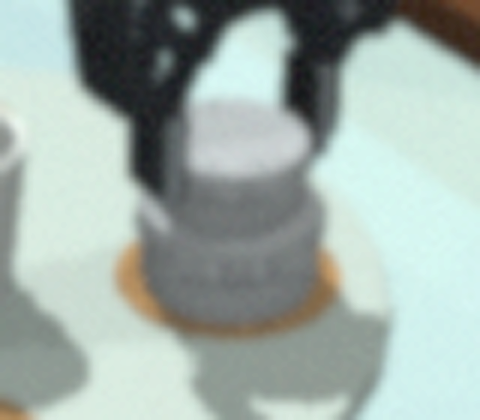

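View pics/w23c.png

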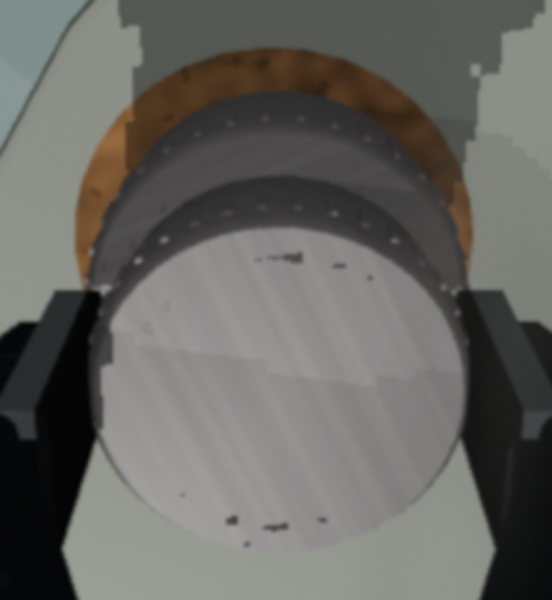

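```bash
python3 - <<'E'
from h import *
import pickle
im=read_camera('wrist'); o=get_obs(); pickle.dump((im,o['eef_pos']),open('w23.pkl','wb'))
from f3 import *
A,_=run('w23.pkl','pics/w23.png',(316,300),.064,.0325,np.arange(-50,51,4),'f23a.png')
B,_=run('w23.pkl','pics/w23.png',(316,342),.091,.0275,np.r_[np.arange(-60,61,4),np.arange(130,231,4)],'f23b.png')
print((B-A)*1000)
v=cv2.addWeighted(cv2.imread('pics/f23a.png'),.5,cv2.imread('pics/f23b.png'),.5,0)[180:430,200:430]
cv2.imwrite('pics/f23.png',cv2.resize(v,None,fx=2.4,fy=2.4))
E
```

```text
f23a.png [0.6323391  0.05517659 0.064     ] rel TCP mm [ -0.81108757  -0.28798003 -80.14334316] 0.4566523592176332
f23b.png [0.63101643 0.05455227 0.091     ] rel TCP mm [ -2.13376178  -0.912297   -53.14334316] 0.42387619565622814
[-1.32267421 -0.62431697 27.        ]
```

View pics/f23.png

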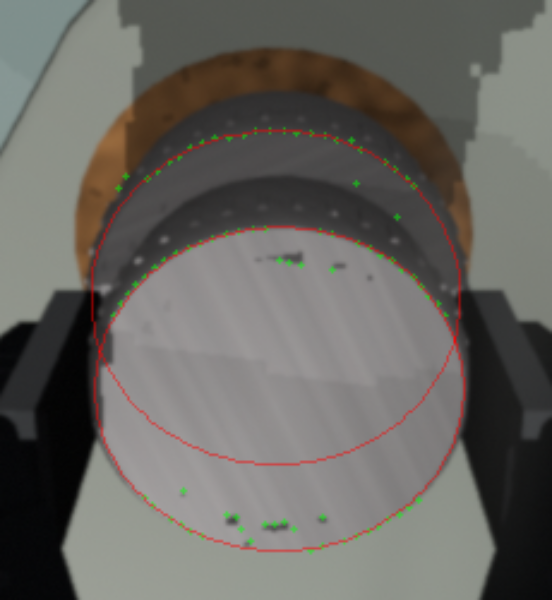

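The fits put SA within about 1.5 mm of LA's centre, square on the lid, so I release and rise straight up.

Emit:
move_arm([
  [0, 0, -0.05],
  [0, 0, -0.05],
  [0, 0, -0.05],
  [0, 0, -0.05],
  [0, 0, -0.05],
], gripper=[1, 1, 1, 1, 1], twist=[0, 0, 0, 0, 0])

```text
t: 25.22
eef_pos: [0.6327, 0.0556, 0.1439]
tool_rot: [-0.0, 1.0, -0.0, -0.0]
contact_force: [-0.1, -0.0, -0.9]
gripper_width: 0.999
```

Emit:
move_arm([
  [0, 0, -2],
  [0, 0, -5],
  [0, 0, -8],
  [0, 0, -10],
  [0, 0, -10],
], gripper=[1, 1, 1, 1, 1], twist=[0, 0, 0, 0, 0])

```text
t: 25.63
eef_pos: [0.6352, 0.056, 0.2494]
tool_rot: [-0.001, 1.0, -0.0, 0.004]
contact_force: [0.5, 0.2, 1.2]
gripper_width: 1.0
```

```bash
python3 - <<'E'
from h import *
for k in range(2): read_camera('wrist')
im=save('wrist','w24.png'); save('scene','s24.png'); o=get_obs(); print(o['t'],o['eef_pos'],o['contact_force'],o['gripper_width'])
import pickle; pickle.dump((im,o['eef_pos']),open('w24.pkl','wb'))
a=cv2.imread('pics/s24.png')[140:310,110:490]; cv2.imwrite('pics/s24c.png',cv2.resize(a,(760,340),interpolation=cv2.INTER_CUBIC))
E
```

```text
25.8333 [0.63216704 0.05532037 0.24300991] [ 0.51549074  0.4575548  -0.63730626] 0.9972275301356395
```

View pics/w24.png

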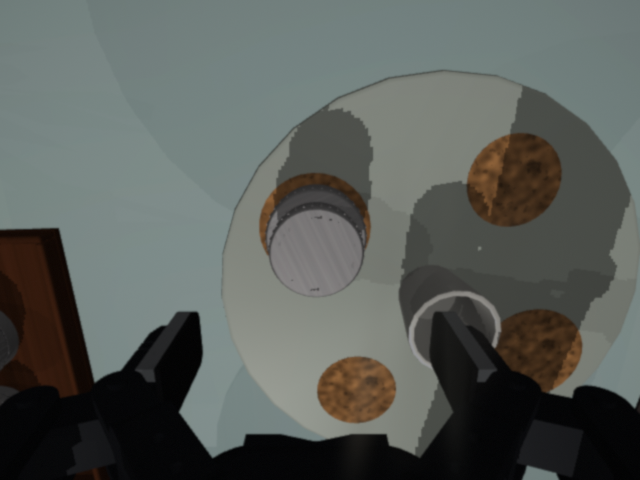

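View pics/s24c.png

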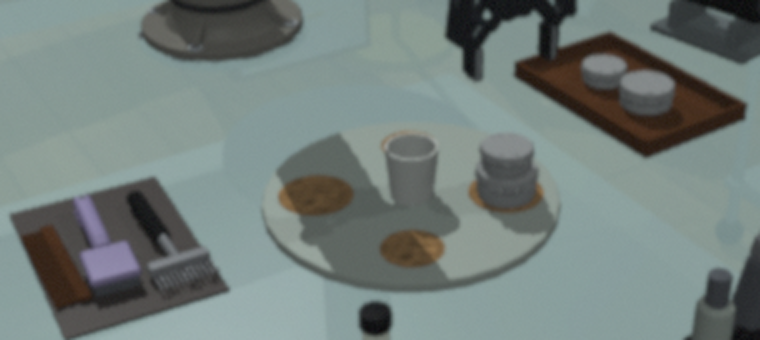

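The stack stands square and both rocking tins are in the tray. I retreat so the overhead camera gets a clear final view.

Emit:
move_arm([
  [0, 4, -4],
  [-10, 25, -6],
  [-10, 25, -6],
  [-10, 25, -6],
  [-10, 25, -6],
], gripper=[1, 1, 1, 1, 1], twist=[0, 0, 0, 0, 0])

```text
t: 26.25
eef_pos: [0.5629, -0.126, 0.2932]
tool_rot: [-0.0, 1.0, 0.0, -0.001]
contact_force: [0.8, -0.1, 0.3]
gripper_width: 1.001
```

Emit:
move_arm([
  [-8, 20, 0],
  [-8, 20, 0],
  [-8, 20, 0],
  [-8, 20, 0],
  [-8, 20, 0],
], gripper=[1, 1, 1, 1, 1], twist=[0, 0, 0, 0, 0])

```text
t: 26.67
eef_pos: [0.4854, -0.3194, 0.2931]
tool_rot: [-0.001, 1.0, -0.0, -0.001]
contact_force: [0.7, -1.1, -0.3]
gripper_width: 1.0
```

```bash
python3 - <<'E'
from h import *
im=save('top','t25.png'); sc=save('scene','s25.png'); o=get_obs(); print(o['t'],o['eef_pos'])
a=cv2.imread('pics/t25.png')[150:350,100:430]; cv2.imwrite('pics/t25c.png',cv2.resize(a,(790,480),interpolation=cv2.INTER_CUBIC))
a=cv2.imread('pics/s25.png')[190:265,315:405]; cv2.imwrite('pics/s25c.png',cv2.resize(a,(720,600),interpolation=cv2.INTER_CUBIC))
show('cup','top',2); show('cup','scene',1)
E
```

```text
26.7667 [ 0.48199238 -0.32599439  0.29292016]
call cup top 0.82 [ 0.5819 -0.0299  0.0311]
call cup scene 0.6 [ 0.5782 -0.0341  0.0321]
```

View pics/t25c.png

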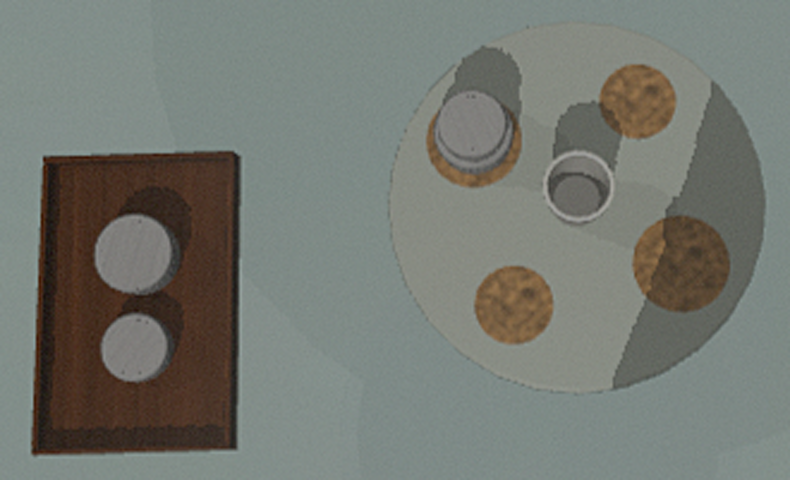

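View pics/s25c.png

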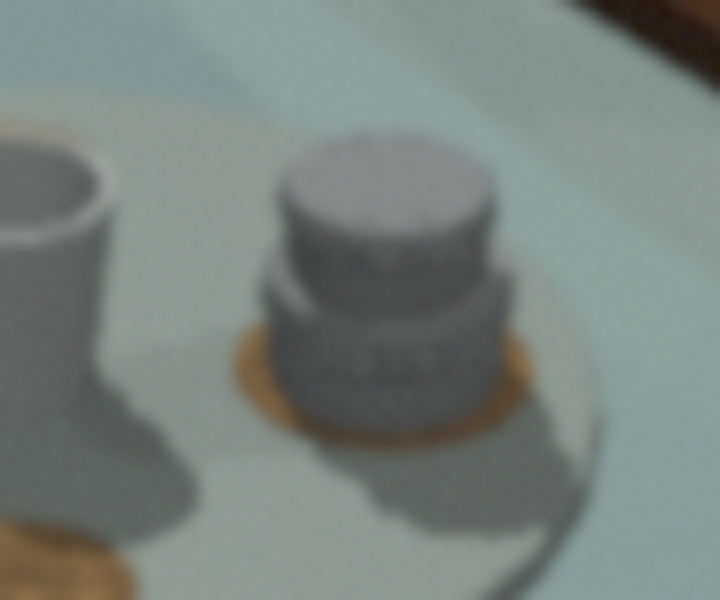

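The final views agree. In the scene crop both stacked tins are centred at x of about 388, both tray tins are upright, and the cup is where it was. I hand in.

```bash
python3 -c "
from station import *
print(hand_in())"
```

```text
the job is handed in; nothing more can be done
None
```

I handed the job in at about 27 s of the 69 s allowed. The two rocking tins stand in the tray, and the two steady ones are stacked on the turntable.

- **Finding the rockers:** I pressed three lids at the rim with the closed fingertips.
  - The large tin at (0.63, 0.055) was rigid, giving 7 N within 0.2 mm of travel.
  - The other large tin, at (0.52, -0.125), sank about 2 mm under the same force and its lid shifted in the wrist picture. A lid-pose fit gave only about 3° of tilt instead of 9°, and the first side-view comparison was unclear. I relied on the comparison with the rigid tin.
  - The small tin at (0.668, -0.088) was rigid up to 8 N. I took the other small one to be the rocker by elimination and did not press it.
- **Moves:** I put the rocking large tin in the tray first, then the rocking small tin beside it. After that I set the steady small tin on the steady large one. Each touched down at the height I had worked out, within about 1 mm.
- **Last checks:** In the final views both tray tins stand upright side by side.
  - **Stack:** It is level, about 1.5 mm off centre by the wrist-camera fit before release, with no visible offset in the side view afterwards.
  - **Cup:** It reads within 2–4 mm of its first position in both cameras, which is network accuracy.
  - **Rake, brush and comb:** They looked unmoved in a side view just before the arm backed away. I did not measure them.

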